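# Regrip a stirrer shaft in the inclined V-block and clamp it in the vise

## Robot

A 7-joint arm with a two-finger parallel gripper is mounted at the origin on a cart in front of the work surface, level with it; the furniture and walls round the work are solid. World frame = base frame: x ahead of the robot, y to its left, z up, the work surface at z = 0. Lengths are in m, angles in rad, forces in N, time in s.
With the tool pointing down it reaches from about 0.4 to 0.85 m from the base axis. Payload 4.4 kg.
Tool frame: the origin (TCP) lies midway between the tips of the shut fingers; the grasp point (between the pads) lies env.tcp_to_grasp behind it (env.tcp_to_grasp is the distance from the TCP to the grasp point, in m); z points along the fingers, y is the line along which they close (so a half turn about z gives the same grasp; the last joint's range is limited). The gripper opens to 94 mm and grips with 3 to 60 N. Pads are 16 mm wide; open, the fingers measure 119 mm over their backs; the gripper's body (75 mm by 177 mm) begins 78 mm behind the grasp point.
Start: joints at [-1.371, 0.628, 0.038, 1.517, -0.027, 0.996, -0.02], TCP at [0.171, 0.627, 0.205] pointing down, gripper open.
Joint ranges: [-3.06, 3.06], [-0.37, 2.12], [-1.25, 1.32], [0.18, 2.47], [-1.1, 4.24], [0.23, 1.98], [-2.94, 2.94]. Speed limits (rad/s): [2.57, 2.57, 3.14, 3.14, 3.14, 3.14, 3.14].

## Interface

Orientations are given as a unit quaternion [w, x, y, z].
In Python, from bench import env gives the robot as it stands.
- The arm moves only by the tool drive_tool, never from a script. Its argument "targets" is one flat list of numbers, 6 for each row, row after row: the shift along the tool's x, y, z normalised to -1 to 1, where 1 is 20 cm, then the turn, a rotation vector about the tool's x, y, z normalised to -1 to 1, where 1 is pi/2 rad. In form: [tx, ty, tz, ax, ay, az, tx, ty, tz, ax, ay, az, ...]. A call has 1 to 12 rows; each row is the pose to reach, as a shift and turn from the pose commanded when the call began, along the tool's axes at that moment; what a row does not reach only later rows make up. A row lasts 1/10 s, in which the tool goes at most 50 mm and 8.59 degrees, less where a joint would pass 70% of its speed; a pose out of reach is approached as far as the arm can. A call with a number of a shift or a turn outside -1 to 1 is refused whole. A call with a gripper value outside its range is refused whole. "grip" is the gripper command: -1 is fully open, 1 is shut, values between are in proportion, set as the call begins (left out, the last holds). The fingers move at their own pace and stop on an object; "newtons" is the grip in N (left out, the last holds). Time passes only in rows, so rows that repeat a pose let the fingers close. It gives the time, the measured TCP pose, the force, the opening and the grip force at its end, in the units of the state.
- env.observe(): the state, without advancing time (a new reading comes with each control period).
- env.get_image(name): name is "side" or "top"; returns a dict with "color" (480x640x3 uint8, blue, green, red), "K" (3x3 intrinsics, pixels), "world_to_cam" (4x4, takes a point from world to camera coordinates). Camera axes: x right, y up, looking along -z (the intrinsics and any distortion apply to the point x, -y, -z); pixel columns grow to the right and rows downward; lengths in m; the calibration is good to about 2 mm. A picture is of the moment at which its call begins. There is no depth.
- env.close_job(): hands the job in; it is judged then, once.
The state is a dict: "t": time; "joint_pos": joint angles; "qd": joint speeds; "joint_efforts": joint torques, N m; "tcp_pos": TCP position; "tool_rot": TCP orientation; "wrist_force": force on the tool from outside, world axes, zero at the start; "moment": the same for the moment, N m; "gripper_width": finger opening in m; "grip_force": force on a finger pad.
Only numpy, scipy, OpenCV 4.12 (cv2) and the standard library are available. Lean on these libraries where they do the work, as an engineer would, in place of code of your own. Each camera call takes 0.05 s, during which the arm holds its last target. There are 200 camera calls.

## Task

The steel stirrer shaft stands deep in the storage block with only its upper end showing: lift it out by that end, set it down in the groove of the inclined V-block and let go, then take it again by its middle. Lay it level in the vise, across the V rest and between the jaws with about the same length beyond either side, let go, and turn the vise crank all the way clockwise so that the sliding jaw clamps it. Leave the beaker, the dropper bottle and the cotton jar standing where they are.

Things in the scene. Friction and masses are not known exactly. Their poses are not given: they have to be found in the camera images.
- shaft: the work: a plain bright steel rod, 12 mm diameter, 170 mm long, about 80 g, both ends alike. Origin at the centre of the end that starts at the bottom; its z axis runs along the rod to the other end. At the start it stands upright in the storage block, 60 mm showing above the block's top
- shaft_mid (a point): the middle of the shaft, on its axis, 85 mm from either end
- holder: storage block, aluminium, fixed, 56 (x) x 96 (y) x 120 mm high, two bores of 15 mm, 110 mm deep (floors 10 mm above the bench), at y = -20 mm and y = +20 mm; the shaft stands in the one at y = -20 mm. Origin under the block's centre on the bench, z up
- vblock: inclined V-block, fixed: grey foot plate 80 x 160 x 10 mm with posts carrying a sloping rail; origin on the bench under the foot, its y axis is the level direction in which the groove rises, z up. The top of the stand is about 0.14 m high
- groove: the V-block's groove. y axis: up the groove, 45 degrees above level; z: square to it, out of the open side; x: level across. Origin: on the axis of a 12 mm rod lying in it, at the foot stop's face. Two 90 degree V saddles 42 mm wide, y = 8 to 26 and 100 to 114 mm, rise 7 mm above the rod axis. Set down with its foot up to 15 mm above the stop, the shaft stays there or slides to it
- vise: small vise, fixed, on a grey base plate 150 x 180 x 10 mm. Origin on the bench under the middle of where the shaft shall lie; the shaft lies along its y axis, axis at z = 42 mm, middle at y = 0, x = 0 (pushed up to 3 mm to +x at the jaws when clamped). Between rest and jaws (y = -45 to +53 mm) the shaft is free, with nothing nearer than 28 mm below its axis
- vise_jaw: the sliding jaw, steel, 30 mm wide, 16 mm high; origin at the bottom of its clamping face. It slides along the vise's x, 8.75 mm per radian of the crank, face at vise x = -16.5 mm with the crank at 0; it pushes the shaft against the fixed jaw at about 1.49 rad
- vise_crank (a joint): angle of the vise crank (rad), 0 fully open to 1.6 at the end stop (clamped), growing clockwise seen from above; starts at 0 to 0.35 and stays where it is left. Takes about 3 N at the knob, up to 15 N in the last tenth of a radian; let go, it springs back to about 1.53. At 0 the arm points along the vise's -y, at 1.57 along its -x
- vise_knob (a point): point on the crank's upright black knob (16 mm diameter, from z = 58 to 91 mm above the bench, spinning freely on its pin), on its axis 78 mm above the bench
- beaker: bystander: glass beaker, 73 mm wide, 92 mm high, origin under its centre
- dropper: bystander: amber dropper bottle, 34 mm wide, 104 mm high, origin under its centre
- cotton_jar: bystander: round jar with white lid, 62 mm wide, 92 mm high, origin under its centre
- groove_grip (a point): point on the axis of a rod in the groove, half way between the two saddles (groove y = 63 mm). Between the saddles the rod is free over 74 mm, and above the upper one a shaft on the stop stands free for 56 mm; nothing is nearer than 34 mm behind the rod's axis there
- vise_rest (a point): on the axis of the laid-in shaft over the V rest (vise y = +60 mm): a 90 degree V, 14 mm thick along y, sides rising to 7 mm above the axis and 15 mm out either side, which holds the shaft at vise x = 0
- vise_mouth (a point): on the axis of the laid-in shaft between the jaws (vise y = -60 mm, 30 mm wide along y): flat floor 6 mm below, fixed jaw face 8.5 mm to +x with a lead-in that slopes back above it (top 63 mm over the bench), sliding jaw 13.4 to 16.5 mm to -x at the start, its top 10.5 mm above the axis
- crank_axis (a point): on the crank's upright axis, at vise x = -75, y = -60 mm, 48 mm above the bench. The knob moves about it at 55 mm radius

How it is judged:
On the way, in this order (a step that is already met when the one before it is completed fails the run):
1. the shaft lies in the groove of the V-block, let go (angle between the z axis of shaft and the y axis of groove, either way round below 0.07 rad and y of shaft_mid in the frame of groove between 0.08 and 0.115 m and x of shaft_mid in the frame of groove between -0.004 and 0.004 m and z of shaft_mid in the frame of groove between -0.004 and 0.004 m and contact force between each of the arm, the fingers and shaft below 0.05 N), for 0.2 s.
2. the shaft is carried clear of the V-block, gripped within 45 mm of its middle (distance between the grasp point and shaft_mid below 0.045 m and contact force between the fingers and shaft above 1 N and contact force between each of vblock, groove and shaft below 0.01 N), for 0.1 s.
3. the shaft lies level across the V rest and between the vise jaws, let go, not yet clamped (angle between the z axis of shaft and the y axis of vise, either way round below 0.12 rad and z of shaft_mid in the frame of vise between 0.038 and 0.046 m and x of shaft_mid in the frame of vise between -0.008 and 0.008 m and y of shaft_mid in the frame of vise between -0.015 and 0.015 m and value of joint vise_crank below 1 rad and contact force between the fingers and shaft below 0.05 N), for 0.2 s.
At the end, for the whole second after the job is handed in: The shaft lies still and level in the vise, within 4 degrees of the vise's y axis, its middle within 15 mm along and 6 mm across and at 42 +/- 4 mm height, and the sliding jaw presses it with more than 3 N, the crank beyond 1.4 rad (value of joint vise_crank above 1.4 rad and contact force between vise_jaw and shaft above 3 N and angle between the z axis of shaft and the y axis of vise, either way round below 0.07 rad and z of shaft_mid in the frame of vise between 0.038 and 0.046 m and x of shaft_mid in the frame of vise between -0.006 and 0.006 m and y of shaft_mid in the frame of vise between -0.015 and 0.015 m and linear speed of shaft below 0.02 m/s); the robot touches nothing.
It fails at once if a bystander is moved more than 20 mm or tipped (distance of any of beaker, dropper, cotton_jar from where it was at the start of the episode above 0.02 m or angle between any of beaker, dropper, cotton_jar's own z axis and vertical above 0.4 rad).
It also fails if it takes over 67 s, if anything falls off the work surface, if the arm or the gripper's body presses on something with over 40 N, if the wrist force passes 120 N, or if a joint passes its speed limit or range.

## Working session

There is one attempt and no reset: what is moved stays moved. The work goes in short steps, Python scripts to look and compute and a tool call to move; the robot and the scene stay as the last step left them, time stands still between calls to the robot, and variables do not carry over. Pictures are saved under pics/ and viewed, at most 10 in all, crops included, and the job is handed in when it is done.

Besides the shell and the picture viewer there is one more tool, called after "Emit:" in YAML: its name, and indented under it one key for each argument. drive_tool: Moves the arm, as the interface text tells. Scaled input: -1 to 1 covers 20 cm each way for a shift and pi/2 rad each way for a turn. Its arguments: {"type":"object","properties":{"targets":{"type":"array","items":{"type":"number","minimum":-1,"maximum":1}},"grip":{"type":"number"},"newtons":{"type":"number"}},"required":["targets"]}

```bash
ls; mkdir -p pics
python3 - <<'E'
from bench import env
import cv2,numpy as np
o=env.observe();print(o,env.tcp_to_grasp)
for n in("side","top"):
    d=env.get_image(n);cv2.imwrite(f"pics/{n}0.png",d["color"]);print(n,d["K"].tolist(),np.round(d["world_to_cam"],4).tolist(),[k for k in d])
    np.savez(f"{n}.npz",K=d["K"],T=d["world_to_cam"])
E
```

```text
pics
{'t': 0.0, 'joint_pos': array([-1.37081316,  0.62930247,  0.03842833,  1.51834703, -0.02697061,
        0.99627582, -0.01998758]), 'qd': array([ 2.32543686e-03,  7.40787620e-04, -2.59286223e-04, -1.86528761e-03,
       -1.42873479e-05,  3.90540177e-04,  7.42815206e-04]), 'joint_efforts': array([ 5.51142002e-04, -5.49720705e+01,  1.14320207e+00, -1.86626297e+01,
       -5.23975398e-02,  2.36947287e-02,  1.62396386e-04]), 'tcp_pos': array([0.17053471, 0.62655871, 0.20458887]), 'tool_rot': array([-1.01511561e-04,  1.32480949e-01,  9.91185136e-01, -9.01827436e-04]), 'wrist_force': array([-1.25520902, -0.03787887,  0.39423992]), 'moment': array([ 0.04574904,  0.02963868, -0.02739403]), 'grip_force': 0.0, 'gripper_width': 0.09372704148516733} 0.0188
side [[625.2098187454078, 0.0, 324.3882595999166], [0.0, 625.2098187454078, 250.97959799402864], [0.0, 0.0, 1.0]] [[-0.9523, -0.3048, 0.0168, 0.4937], [0.1286, -0.3505, 0.9277, -0.155], [-0.2768, 0.8856, 0.373, -1.2514], [0.0, 0.0, 0.0, 1.0]] ['color', 'K', 'world_to_cam']
top [[567.3236440514606, 0.0, 326.5615650035548], [0.0, 567.3236440514606, 234.15937331084055], [0.0, 0.0, 1.0]] [[-0.0073, -1.0, -0.0001, -0.0227], [0.9892, -0.0073, 0.1467, -0.5382], [-0.1467, 0.0009, 0.9892, -1.2733], [0.0, 0.0, 0.0, 1.0]] ['color', 'K', 'world_to_cam']
```

View pics/side0.png

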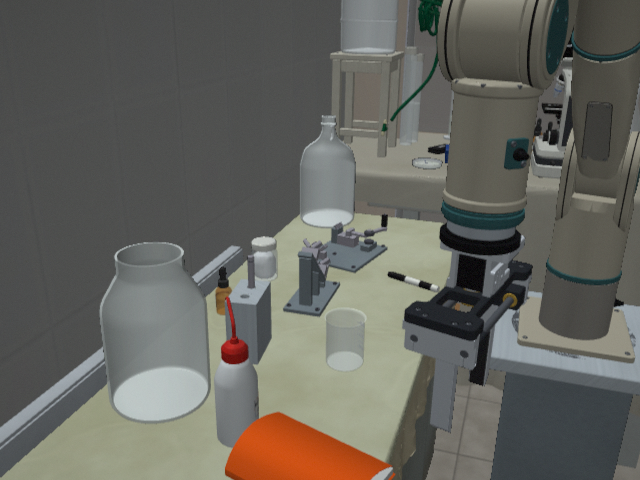

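View pics/top0.png

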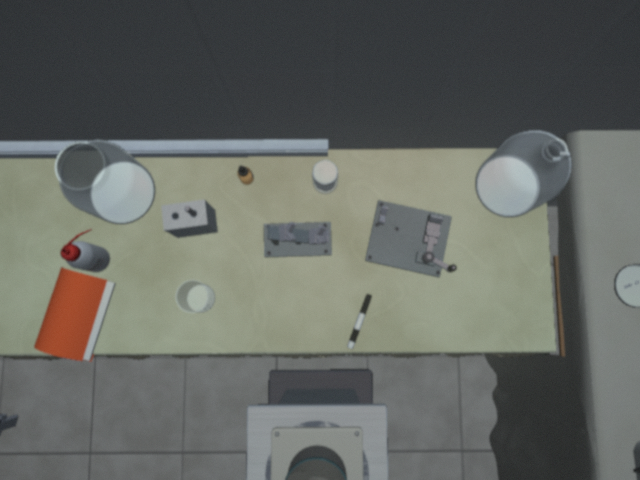

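Run:
```python
import cv2,numpy as np
t=cv2.imread("pics/top0.png");s=cv2.imread("pics/side0.png")
def c(im,x,y,w,h,k): return cv2.resize(im[y:y+h,x:x+w],None,fx=k,fy=k,interpolation=cv2.INTER_CUBIC)
a=np.hstack([c(t,150,190,80,60,5),c(t,257,208,80,60,5)])
b=np.hstack([c(s,215,250,80,60,5),c(s,275,235,80,60,5)])
cv2.imwrite("pics/c1.png",np.vstack([a,b]))
cv2.imwrite("pics/c2.png",c(t,355,197,110,85,7))
```

```text
(no output)
```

View pics/c1.png

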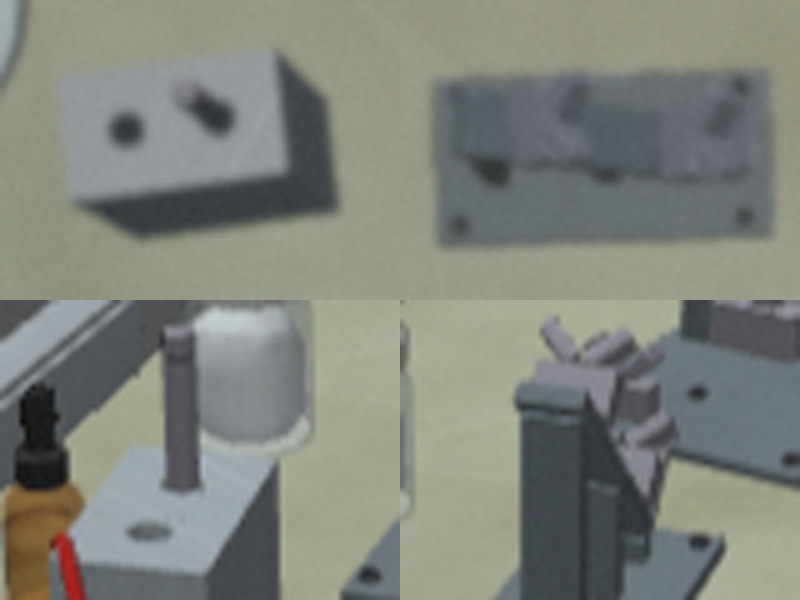

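View pics/c2.png

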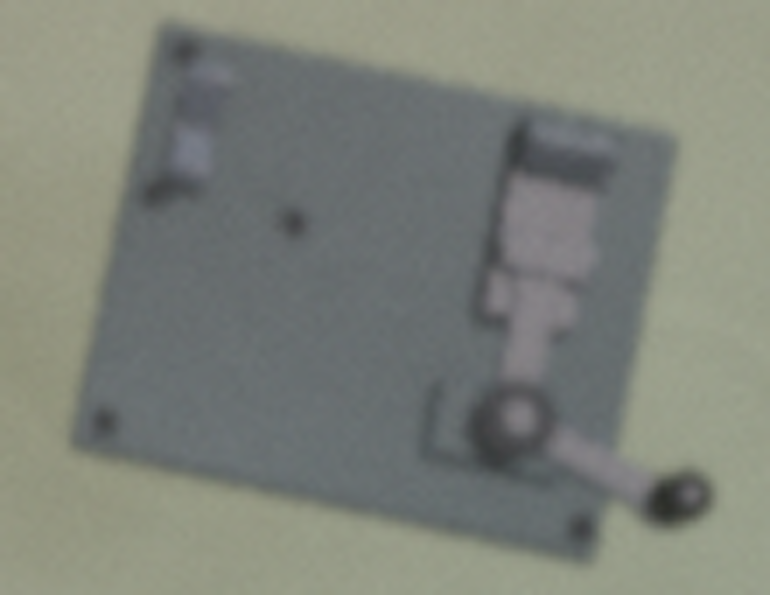

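```bash
cat > h.py <<'E'
import numpy as np,cv2
from scipy.optimize import least_squares
from scipy.spatial.transform import Rotation as R
C={n:np.load(f"{n}.npz") for n in("side","top")}
def proj(n,P):
    P=np.atleast_2d(P);T=C[n]["T"];K=C[n]["K"];p=P@T[:3,:3].T+T[:3,3];p=p*[1,-1,-1]
    q=p@K.T;return q[:,:2]/q[:,2:]
def ray(n,uv,z):
    T=C[n]["T"];K=C[n]["K"];d=np.linalg.inv(K)@[uv[0],uv[1],1];d=d*[1,-1,-1]
    d=T[:3,:3].T@d;o=-T[:3,:3].T@T[:3,3];return o+d*(z-o[2])/d[2]
def un(c,k,x,y): return (np.array(c)+.5)/k-.5+np.array([x,y])
def fr(p,L):
    L=np.atleast_2d(L);c,s=np.cos(p[2]),np.sin(p[2]);return np.c_[p[0]+c*L[:,0]-s*L[:,1],p[1]+s*L[:,0]+c*L[:,1],L[:,2]]
def fit(obs,p0): # obs list (cam,uv,local)
    f=lambda p:np.concatenate([(proj(n,fr(p,l))[0]-uv) for n,uv,l in obs])
    r=least_squares(f,p0);return r.x,np.round(r.fun.reshape(-1,2),1).tolist()
E
python3 - <<'E'
from h import *
o=[("top",un(c,5,150,190),l) for c,l in [((60,77),(.028,.048,.12)),((273,50),(.028,-.048,.12)),((290,172),(-.028,-.048,.12)),((72,200),(-.028,.048,.12)),((125,130),(0,.02,.12)),((188,95),(0,-.02,.18))]]
s=[("side",un(c,5,215,250),l) for c,l in [((178,35),(0,-.02,.18)),((182,188),(0,-.02,.12)),((149,231),(0,.02,.12))]]
for ob in(o,s,o+s): print("holder",fit(ob,[.5,.4,.0]))
H=fit(o+s,[.5,.4,0])[0];print("shaft",fr(H,[0,-.02,.18]))
o=[("top",un(c,5,257,208),l) for c,l in [((37,80),(.04,.08,.01)),((370,70),(.04,-.08,.01)),((373,235),(-.04,-.08,.01)),((40,245),(-.04,.08,.01))]]
print("vb",fit(o,[.4,0,0]))
o=[("top",un(c,7,355,197),l) for c,l in [((165,22),(.075,.09,.01)),((677,140),(.075,-.09,.01)),((595,560),(-.075,-.09,.01)),((72,450),(-.075,.09,.01))]]
V,r=fit(o,[.4,-.2,0]);print("vise plate",V,r)
def loc(c,z):
    d=ray("top",un(c,7,355,197),z)[:2]-V[:2];a=-V[2];return np.array([np.cos(a)*d[0]-np.sin(a)*d[1],np.sin(a)*d[0]+np.cos(a)*d[1]])*1000
print("hub",loc((515,415),.06),"knobtop",loc((688,492),.091),"rest",loc((190,140),.04),loc((190,140),.049))
s=cv2.imread("pics/side0.png")
def c(im,x,y,w,h,k): return cv2.resize(im[y:y+h,x:x+w],(int(w*k),int(h*k)),interpolation=cv2.INTER_CUBIC)
a=c(s,283,236,60,80,6.5);b=c(s,322,210,70,62,5.8);b=np.vstack([b,np.zeros((520-b.shape[0],b.shape[1],3),np.uint8)])
cv2.imwrite("pics/c3.png",np.hstack([a,b]))
E
```

```text
holder (array([0.57160952, 0.28353883, 0.12503586]), [[-0.3, -0.0], [0.7, -0.3], [-0.1, 0.3], [-0.4, 0.4], [0.6, 0.2], [-0.4, -0.5]])
holder (array([0.57025651, 0.29010586, 0.12104054]), [[-0.0, -0.5], [0.1, -0.3], [-0.1, 0.7]])
holder (array([0.57191818, 0.28448851, 0.12552377]), [[-0.8, -0.2], [0.3, -0.5], [-0.5, 0.1], [-0.9, 0.3], [0.2, 0.0], [-0.9, -0.6], [0.4, -1.7], [0.5, -1.7], [0.5, -0.8]])
shaft [[0.57442206 0.26464587 0.18      ]]
vb (array([0.5313429 , 0.04187569, 0.02192699]), [[-0.4, -0.3], [0.3, -0.2], [0.7, 0.3], [-0.6, 0.2]])
vise plate [ 0.53148045 -0.22020223 -0.22791557] [[-0.4, -0.1], [0.5, -0.7], [0.2, 0.9], [-0.3, -0.2]]
hub [-38.41119202 -46.03068341] knobtop [-54.94514002 -99.19207378] rest [31.00119838 73.97835476] [29.22508905 74.48934925]
```

View pics/c3.png

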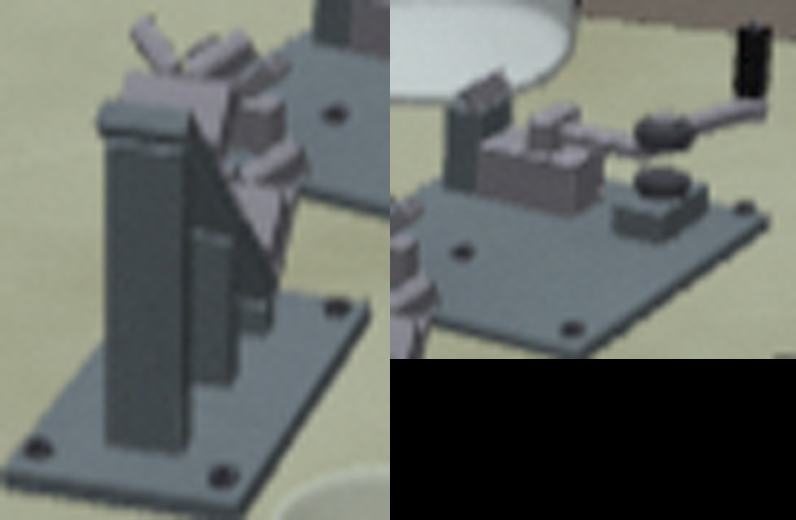

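```bash
cat >> h.py <<'E'
VB=np.array([.5313,.0419,.0219]);VP=np.array([.5315,-.2202,-.2279])
def groove(L,y0,z0):
    L=np.atleast_2d(L)*.001;s=.5**.5
    return fr(VB,np.c_[L[:,0],y0+s*(L[:,1]-L[:,2]),z0+s*(L[:,1]+L[:,2])])
def draw(im,n,x,y,k,polys,col):
    for P in polys:
        q=(proj(n,P)-[x,y]+.5)*k-.5
        cv2.polylines(im,[np.round(q*16).astype(np.int32)],False,col,1,cv2.LINE_AA,4)
def crop(im,x,y,w,h,W,H): return cv2.resize(im[y:y+h,x:x+w],(W,H),interpolation=cv2.INTER_CUBIC)
def gpolys(y0,z0):
    g=lambda L:groove(L,y0,z0)
    return [g([(-15.5,y,7),(0,y,-8.5),(15.5,y,7),(21,y,7),(21,y,-14),(-21,y,-14),(-21,y,7),(-15.5,y,7)]) for y in(8,26,100,114)]+[g([(0,0,0),(0,114,0)])]
def vise(ox,oy):
    return np.r_[fr(VP,[ox,oy,0])[0,:2],VP[2]]
def vpolys(v):
    f=lambda L:fr(v,np.array(L)*.001)
    return [f([(-15,y,49),(-.0,y,33.5),(15,y,49)]) for y in(53,67)]+[f([(-13.9,-45,52.5),(-13.9,-75,52.5)]),f([(-13.9,-45,36.5),(-13.9,-75,36.5)]),f([(8.5,-45,48),(8.5,-75,48),(8.5,-75,36),(8.5,-45,36),(8.5,-45,48)]),
     f([(-75,-60,48),(-75-16.5,-60-52.5,58)]),f([(-91.5,-112.5,58),(-91.5,-112.5,91)])]
E
python3 - <<'E'
from h import *
t=cv2.imread("pics/top0.png");s=cv2.imread("pics/side0.png")
y0,z0=-.043,.054;v=vise(.034,.014);print(v)
a=crop(t,262,215,72,48,396,264);draw(a,"top",262,215,5.5,gpolys(y0,z0),(0,0,255))
b=crop(s,293,232,56,47,400,336);k=400/56;draw(b,"side",293,232,k,gpolys(y0,z0),(0,0,255))
c=crop(t,370,197,96,80,400,333);draw(c,"top",370,197,400/96,vpolys(v),(0,0,255))
d=crop(s,325,208,66,44,396,264);draw(d,"side",325,208,6,vpolys(v),(0,0,255))
o=np.zeros((600,800,3),np.uint8);o[:264,:396]=a;o[:336,400:]=b;o[267:,:400]=c;o[336:,400:796]=d
cv2.imwrite("pics/c4.png",o)
E
```

```text
[ 0.56778391 -0.2142437  -0.2279    ]
```

View pics/c4.png

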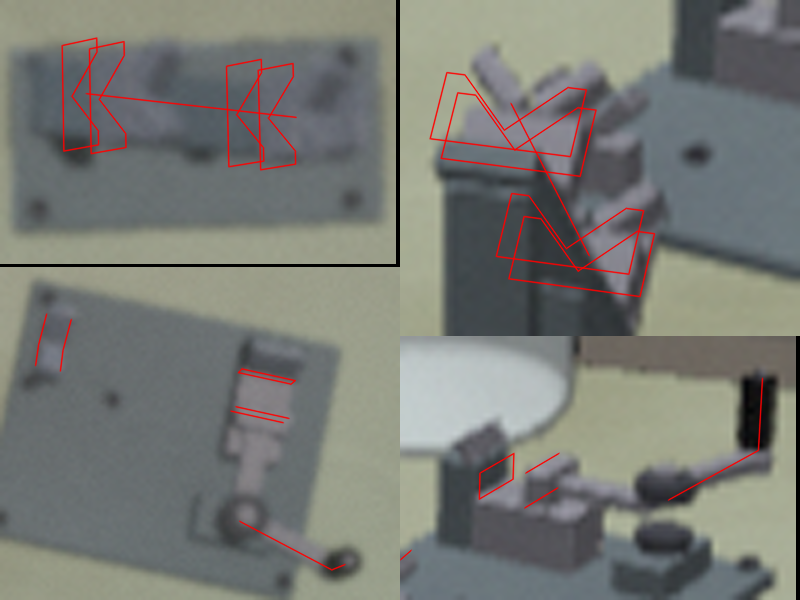

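Run:
```python
from h import *
t=cv2.imread("pics/top0.png");s=cv2.imread("pics/side0.png")
y0,z0=-.064,.054;v=vise(.034,.014)
def gp(y0,z0):
    g=lambda L:groove(L,y0,z0)
    return [g([(19.7,y,2.8),(15.5,y,7),(0,y,-8.5),(-15.5,y,7),(-19.7,y,2.8)]) for y in(8,26,100,114)]+[g([(x,y,7),(x,y2,7)]) for x in(15.5,-15.5) for y,y2 in((8,26),(100,114))]
a=crop(t,272,215,60,45,400,300);draw(a,"top",272,215,400/60,gp(y0,z0),(0,0,255))
b=crop(s,303,236,40,36,400,360);draw(b,"side",303,236,10,gp(y0,z0),(0,0,255))
c=crop(t,415,210,40,30,400,300);draw(c,"top",415,210,10,vpolys(v),(0,0,255))
d=crop(s,334,218,33,20,396,240);draw(d,"side",334,218,12,vpolys(v),(0,0,255))
o=np.zeros((600,800,3),np.uint8);o[:300,:400]=a;o[:360,400:]=b;o[300:,:400]=c;o[360:,400:796]=d
cv2.imwrite("pics/c5.png",o)
```

```text
(no output)
```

View pics/c5.png

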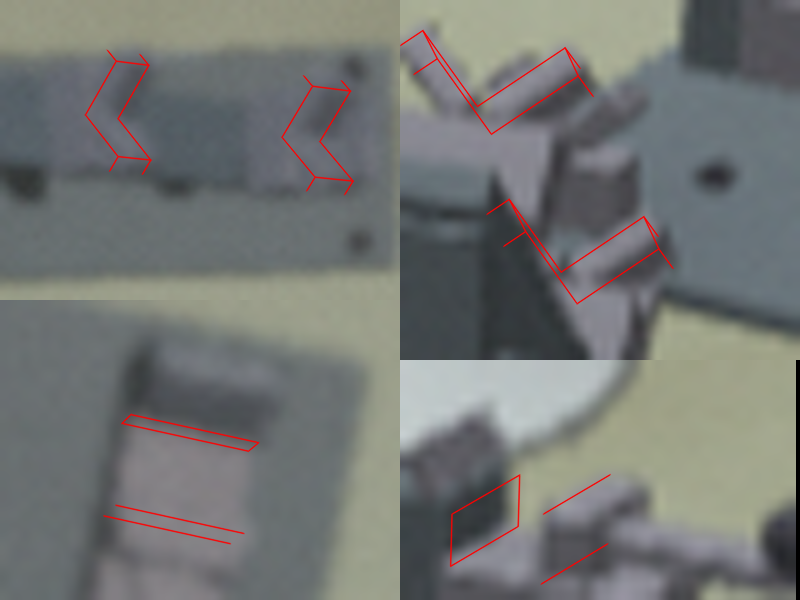

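```bash
cat >> h.py <<'E'
from bench import env
VI=vise(.034,.014);Y0,Z0=-.064,.054;OFF=env.tcp_to_grasp
def Rz(a): return R.from_euler("z",a).as_matrix()
def frame(y,z): y=np.array(y,float);z=np.array(z,float);y/=np.linalg.norm(y);z/=np.linalg.norm(z);return np.c_[np.cross(y,z),y,z]
def cur():
    o=env.observe();q=o["tool_rot"];M=R.from_quat([q[1],q[2],q[3],q[0]]).as_matrix();p=np.array(o["tcp_pos"]);return o,p,M
def to(g,Rt):
    o,p,M=cur();t=np.array(g)-OFF*Rt[:,2]*-1
    return np.round(np.r_[M.T@(t-p)/.2,R.from_matrix(M.T@Rt).as_rotvec()/(np.pi/2)],4).tolist()
def say():
    o,p,M=cur();print("t",round(o["t"],2),"grasp",np.round(p-OFF*M[:,2],4),"q",np.round(o["joint_pos"],2),"w",round(o["gripper_width"],4),"F",np.round(o["wrist_force"],1),"gf",round(o["grip_force"],1));print(np.round(M,3).tolist())
RD=frame(fr([0,0,VB[2]],[1,0,0])[0],[0,0,-1])  # down, tool y = vblock x
s5=.5**.5
Gx=fr([0,0,VB[2]],[1,0,0])[0];Gy=fr([0,0,VB[2]],[0,s5,s5])[0];Gz=fr([0,0,VB[2]],[0,-s5,s5])[0]
E
python3 - <<'E'
from h import *
say()
M=cur()[2]
print(to([.171,.627,.42],M)); print(to([.574,.264,.30],RD))
for n,c,z in [("dropper",(246,178),.0),("jar",(325,180),.09),("beaker",(195,297),.05),("bottle",(70,250),.2)]: print(n,ray("top",c,z))
print("groove up-grip",groove([0,148,0],Y0,Z0),"mid",groove([0,72,0],Y0,Z0),"knob",fr(VI,[-.0915,-.1125,.078]))
E
```

```text
t 0.1 grasp [0.1706 0.6266 0.2235] q [-1.37  0.63  0.04  1.52 -0.03  1.   -0.02] w 0.094 F [-0.1  0.7  0.6] gf 0.0
[[-0.965, 0.263, -0.0], [0.263, 0.965, -0.002], [-0.0, -0.002, -1.0]]
[-0.0016, 0.0007, -0.9827, 0.0, 0.0, 0.0]
[-2.4226, -1.2201, -0.3805, -0.0009, 0.0007, 0.8168]
dropper [0.68280279 0.16733008 0.        ]
jar [ 0.65417399 -0.02397304  0.09      ]
beaker [0.39520079 0.27161299 0.05      ]
bottle [0.48573038 0.49212318 0.2       ]
groove up-grip [[0.5304098  0.08254206 0.1586518 ]] mid [[0.53158661 0.02881483 0.10491169]] knob [[ 0.45323244 -0.30316198  0.078     ]]
```

Emit:
drive_tool:
  targets: [0, 0, -0.9, 0, 0, 0, 0, 0, -0.9, 0, 0, 0, 0, 0, -0.9, 0, 0, 0, 0, 0, -0.9, 0, 0, 0, -0.99, -0.5, -0.9, 0, 0, 0.3, -0.99, -0.5, -0.9, 0, 0, 0.3, -0.99, -0.5, -0.9, 0, 0, 0.3, -0.99, -0.5, -0.9, 0, 0, 0.4, -0.99, -0.5, -0.9, 0, 0, 0.5, -0.99, -0.5, -0.9, 0, 0, 0.6]
  grip: -1

```text
t: 1.1
tcp_pos: [0.3396, 0.4746, 0.3857]
tool_rot: [0.001, 0.556, 0.831, -0.0]
wrist_force: [-0.5, 0.8, 0.6]
gripper_width: 0.094
grip_force: 0.0
```

Run:
```python
from h import *
say();print(to([.574,.264,.30],RD))
```

```text
t 1.1 grasp [0.3396 0.4747 0.4045] q [-1.19  0.4   0.3   1.43 -0.12  1.33 -0.49] w 0.094 F [-0.5  0.8  0.6] gf 0.0
[[-0.381, 0.925, 0.002], [0.925, 0.381, -0.002], [-0.002, 0.001, -1.0]]
[-1.419, 0.6819, 0.5263, 0.0009, 0.0013, 0.2348]
```

Emit:
drive_tool:
  targets: [-0.9, 0.45, 0, 0, 0, 0.12, -0.9, 0.45, 0, 0, 0, 0.12, -0.9, 0.45, 0, 0, 0, 0.2, -0.9, 0.45, 0, 0, 0, 0.2, -0.9, 0.45, 0, 0, 0, 0.2, -0.9, 0.45, 0, 0, 0, 0.2, -0.9, 0.45, 0, 0, 0, 0.2, -0.9, 0.45, 0, 0, 0, 0.2]

```text
t: 1.9
tcp_pos: [0.4877, 0.3504, 0.3853]
tool_rot: [-0.001, 0.673, 0.74, -0.0]
wrist_force: [-0.3, 0.5, 0.1]
gripper_width: 0.094
grip_force: 0.0
```

Run:
```python
from h import *
say();print(to([.574,.264,.30],RD))
```

```text
t 1.9 grasp [0.4877 0.3504 0.4041] q [-0.92  0.44  0.41  1.39 -0.18  1.35 -0.41] w 0.094 F [-0.3  0.5  0.1] gf 0.0
[[-0.094, 0.996, -0.001], [0.996, 0.094, 0.001], [0.001, -0.001, -1.0]]
[-0.471, 0.3896, 0.5196, -0.0006, -0.0004, 0.046]
```

Emit:
drive_tool:
  targets: [-0.471, 0.39, 0.52, 0, 0, 0.046, -0.471, 0.39, 0.52, 0, 0, 0.046, -0.471, 0.39, 0.52, 0, 0, 0.046, -0.471, 0.39, 0.52, 0, 0, 0.046, -0.471, 0.39, 0.52, 0, 0, 0.046, -0.471, 0.39, 0.52, 0, 0, 0.046]

```text
t: 2.5
tcp_pos: [0.5746, 0.2645, 0.2823]
tool_rot: [-0.001, 0.699, 0.715, 0.001]
wrist_force: [0.4, -0.5, 0.1]
gripper_width: 0.0941
grip_force: 0.0
```

Run:
```python
from h import *
say();print(to([.574,.2640,.157],RD))
```

```text
t 2.5 grasp [0.5746 0.2645 0.3011] q [-0.72  0.56  0.41  1.48 -0.24  1.15 -0.24] w 0.0941 F [ 0.4 -0.5  0.1] gf 0.0
[[-0.021, 1.0, 0.0], [1.0, 0.021, 0.002], [0.002, 0.0, -1.0]]
[-0.0038, -0.0035, 0.7203, 0.0002, -0.0013, -0.0003]
```

Emit:
drive_tool:
  targets: [0, 0, 0.72, 0, 0, 0, 0, 0, 0.72, 0, 0, 0, 0, 0, 0.72, 0, 0, 0, 0, 0, 0.72, 0, 0, 0, 0, 0, 0.72, 0, 0, 0]

```text
t: 3.0
tcp_pos: [0.5755, 0.2641, 0.1391]
tool_rot: [-0.0, 0.7, 0.715, 0.001]
wrist_force: [0.2, -0.0, 0.5]
gripper_width: 0.094
grip_force: 0.0
```

Emit:
drive_tool:
  targets: [0, 0, 0, 0, 0, 0, 0, 0, 0, 0, 0, 0, 0, 0, 0, 0, 0, 0, 0, 0, 0, 0, 0, 0, 0, 0, 0, 0, 0, 0, 0, 0, 0, 0, 0, 0, 0, 0, 0, 0, 0, 0, 0, 0, 0, 0, 0, 0]
  grip: 1
  newtons: 20

```text
t: 3.8
tcp_pos: [0.5753, 0.2619, 0.1373]
tool_rot: [-0.0, 0.701, 0.714, -0.0]
wrist_force: [-0.3, 0.0, -0.1]
gripper_width: 0.0335
grip_force: 0.0
```

Run:
```python
from h import *
say()
t=env.get_image("top")["color"];s=env.get_image("side")["color"]
o=np.hstack([crop(s,220,200,70,105,400,600),crop(t,150,150,70,105,400,600)])
cv2.imwrite("pics/g1.png",o)
```

```text
t 3.8 grasp [0.5753 0.2619 0.1561] q [-0.68  0.7   0.36  1.64 -0.31  0.85 -0.18] w 0.0335 F [-0.3  0.  -0.1] gf 0.0
[[-0.019, 1.0, -0.0], [1.0, 0.019, -0.0], [-0.0, -0.0, -1.0]]
```

Emit:
drive_tool:
  targets: [0.018, 0, 0, 0, 0, 0, 0.018, 0, 0, 0, 0, 0, 0.018, 0, 0, 0, 0, 0, 0.018, 0, 0, 0, 0, 0, 0.018, 0, 0, 0, 0, 0, 0.018, 0, 0, 0, 0, 0]

```text
t: 4.5
tcp_pos: [0.5752, 0.2654, 0.1374]
tool_rot: [-0.0, 0.701, 0.714, -0.0]
wrist_force: [0.4, -0.8, -1.1]
gripper_width: 0.0116
grip_force: 20.0
```

Run:
```python
from h import *
say()
t=env.get_image("top")["color"];s=env.get_image("side")["color"]
o=np.hstack([crop(s,220,200,70,105,400,600),crop(t,150,150,70,105,400,600)])
cv2.imwrite("pics/g1.png",o)
```

```text
t 4.5 grasp [0.5753 0.2654 0.1562] q [-0.69  0.71  0.36  1.64 -0.31  0.85 -0.19] w 0.0116 F [ 0.4 -0.8 -1.1] gf 20.0
[[-0.018, 1.0, -0.0], [1.0, 0.018, -0.0], [-0.0, -0.0, -1.0]]
```

Emit:
drive_tool:
  targets: [0, 0, 0, 0, 0, 0, 0, 0, 0, 0, 0, 0, 0, 0, -0.2, 0, 0, 0, 0, 0, -0.4, 0, 0, 0, 0, 0, -0.6, 0, 0, 0, 0, 0, -0.8, 0, 0, 0, 0, 0, -0.8, 0, 0, 0, 0, 0, -0.8, 0, 0, 0, 0, 0, -0.8, 0, 0, 0]
  newtons: 40

```text
t: 5.5
tcp_pos: [0.5743, 0.2654, 0.296]
tool_rot: [-0.001, 0.7, 0.714, -0.001]
wrist_force: [-0.2, 0.1, -0.2]
gripper_width: 0.0114
grip_force: 40.0
```

Run:
```python
from h import *
say()
RG=frame(Gx,-Gy)
g=groove([0,148,0],Y0,Z0)[0]
print("pre",to(g+.05*Gz+.06*Gy,RG))
s=env.get_image("side")["color"];t=env.get_image("top")["color"]
o=np.hstack([crop(s,230,150,80,120,400,600),crop(t,150,150,80,120,400,600)])
cv2.imwrite("pics/g1.png",o)
```

```text
t 5.5 grasp [0.5743 0.2654 0.3148] q [-0.72  0.55  0.42  1.45 -0.23  1.19 -0.25] w 0.0114 F [-0.2  0.1 -0.2] gf 40.0
[[-0.019, 1.0, -0.003], [1.0, 0.019, -0.001], [-0.001, -0.003, -1.0]]
pre [-0.9407, -0.2352, 0.3658, -0.0024, -0.4994, -0.0013]
```

View pics/g1.png

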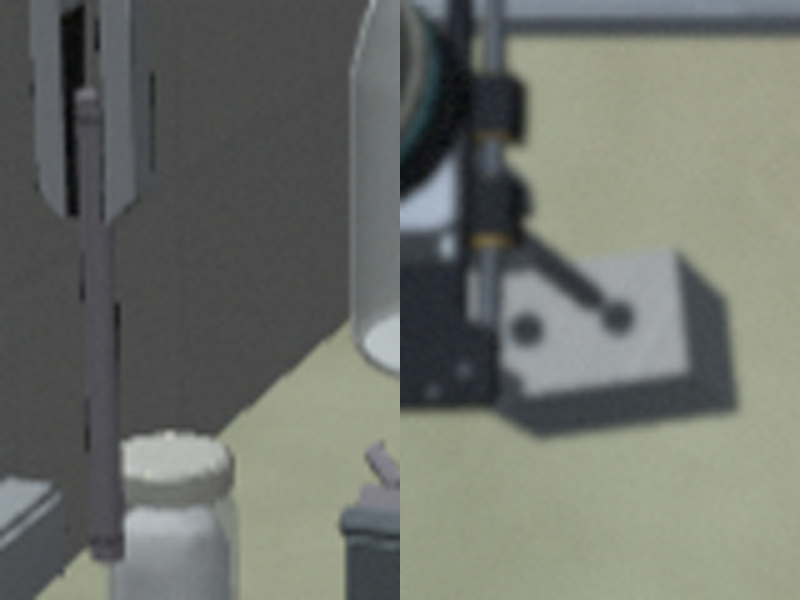

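Run:
```python
from h import *
ob=[("side",un((87,92),5,230,150)),("side",un((106,553),5,230,150)),("top",un((600-400,302),5,150,150))]
def f(p): # x,y,z of bottom, tilt tx,ty
    B=p[:3];u=np.array([p[3],p[4],1]);u/=np.linalg.norm(u)
    return np.r_[proj("side",B+.17*u)[0]-ob[0][1],proj("side",B)[0]-ob[1][1],proj("top",B)[0]-ob[2][1],(p[3:])*50]
r=least_squares(f,[.574,.265,.16,0,0]);print(r.x,r.fun)
for z in(.16,.168,.17): print(z,proj("side",[[.5743,.2654,z+.17],[.5743,.2654,z]]),proj("top",[.5743,.2654,z]))
print([o[1] for o in ob])
```

```text
[0.57471958 0.26140889 0.16743542 0.01092329 0.00770312] [ 0.31668897 -0.24878834  0.5473054   0.49902887 -0.29214239 -1.0307027
  0.54616447  0.38515589]
0.16 [[248.02740271 172.5546395 ]
 [250.76199018 265.38613014]] [[188.25597423 209.84864737]]
0.168 [[247.89057442 167.90970684]
 [250.64029145 261.25480341]] [[187.33656636 209.12814175]]
0.17 [[247.85624567 166.74434323]
 [250.60976472 260.21850747]] [[187.10480243 208.94651701]]
[array([247., 168.]), array([250.8, 260.2]), array([189.6, 210. ])]
```

```bash
cat >> h.py <<'E'
RG=frame(Gx,-Gy)
def G(x,y,z): return groove([x,y,z],Y0,Z0)[0]
E
python3 - <<'E'
from h import *
print(to(G(0,160,60),RG))
E
```

```text
[-1.1452, -0.2341, 0.4992, -0.0027, -0.4991, -0.0012]
```

Emit:
drive_tool:
  targets: [-0.2, -0.1, 0, 0, -0.1, 0, -0.4, -0.2, 0, 0, -0.2, 0, -0.6, -0.234, 0, 0, -0.3, 0, -0.8, -0.234, 0.2, 0, -0.4, 0, -0.95, -0.234, 0.4, 0, -0.499, 0, -0.99, -0.234, 0.499, 0, -0.499, 0, -0.99, -0.234, 0.499, 0, -0.499, 0, -0.99, -0.234, 0.499, 0, -0.499, 0, -0.99, -0.234, 0.499, 0, -0.499, 0]

```text
t: 6.5
tcp_pos: [0.5335, 0.067, 0.1995]
tool_rot: [0.273, 0.648, 0.659, -0.266]
wrist_force: [-1.1, -0.2, -0.8]
gripper_width: 0.0115
grip_force: 40.0
```

Run:
```python
from h import *
say();print(to(G(0,160,60),RG),to(G(0,152,20),RG))
```

```text
t 6.5 grasp [0.5333 0.0802 0.2128] q [-0.98  0.83  0.65  1.71  0.28  1.08 -0.58] w 0.0115 F [-1.1 -0.2 -0.8] gf 40.0
[[-0.01, 1.0, 0.015], [0.71, 0.018, -0.704], [-0.704, 0.003, -0.71]]
[-0.1009, -0.0134, 0.1226, -0.0002, -0.0026, -0.0033] [0.0989, -0.0144, 0.1634, -0.0002, -0.0026, -0.0033]
```

Emit:
drive_tool:
  targets: [0, -0.014, 0.16, 0, 0, -0.003, 0.05, -0.014, 0.16, 0, 0, -0.003, 0.1, -0.014, 0.16, 0, 0, -0.003, 0.1, -0.014, 0.16, 0, 0, -0.003, 0.1, -0.014, 0.16, 0, 0, -0.003]

```text
t: 7.0
tcp_pos: [0.5303, 0.0594, 0.1614]
tool_rot: [0.272, 0.646, 0.662, -0.267]
wrist_force: [-0.0, 0.4, -0.7]
gripper_width: 0.0114
grip_force: 40.0
```

Run:
```python
from h import *
say();print(to(G(0,152,0),RG))
s=env.get_image("side")["color"];t=env.get_image("top")["color"]
P=[G(0,y,20) for y in(4,174)];print(proj("side",P),proj("top",P))
o=np.zeros((600,800,3),np.uint8)
a=crop(s,290,205,60,90,400,600);b=crop(t,270,190,64,96,400,600)
draw(a,"side",290,205,400/60,[P],(0,0,255));draw(b,"top",270,190,400/64,[P],(0,0,255))
cv2.imwrite("pics/g2.png",np.hstack([a,b]))
```

```text
t 7.0 grasp [0.5301 0.0727 0.1748] q [-0.97  0.87  0.64  1.75  0.27  1.   -0.6 ] w 0.0114 F [-0.   0.4 -0.7] gf 40.0
[[-0.018, 1.0, 0.015], [0.709, 0.023, -0.705], [-0.705, -0.002, -0.709]]
[0.0915, 0.0031, 0.0025, -0.0002, -0.0019, 0.0016]
[[323.29476246 254.9422528 ]
 [307.111062   220.88814682]] [[329.56747473 234.341142  ]
 [271.20006591 227.44686641]]
```

View pics/g2.png

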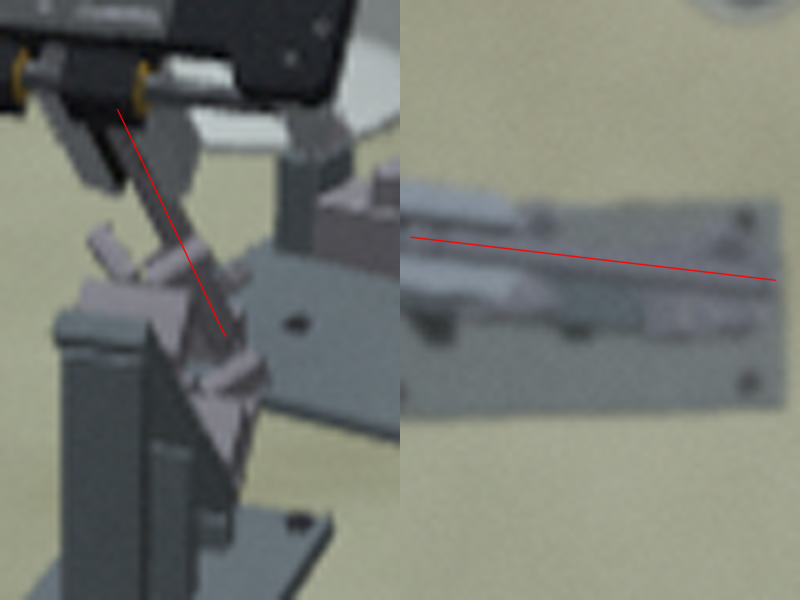

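Emit:
drive_tool:
  targets: [0.04, 0.01, 0, 0, 0, 0, 0.07, 0.01, 0, 0, 0, 0, 0.07, 0.01, 0, 0, 0, 0, 0.07, 0.01, 0, 0, 0, 0]

```text
t: 7.5
tcp_pos: [0.5312, 0.0684, 0.1507]
tool_rot: [0.272, 0.646, 0.661, -0.268]
wrist_force: [-0.8, -0.4, -1.6]
gripper_width: 0.0114
grip_force: 40.0
```

Emit:
drive_tool:
  targets: [0.008, 0, 0, 0, 0, 0, 0.012, 0, 0, 0, 0, 0, 0.012, 0, 0, 0, 0, 0]

```text
t: 7.8
tcp_pos: [0.5313, 0.069, 0.1499]
tool_rot: [0.272, 0.646, 0.661, -0.269]
wrist_force: [1.0, -2.5, 1.5]
gripper_width: 0.0114
grip_force: 40.0
```

Run:
```python
from h import *
say();print(to(G(0,152,0),RG),Gz)
```

```text
t 7.8 grasp [0.5311 0.0823 0.1632] q [-0.97  0.9   0.63  1.73  0.26  1.01 -0.61] w 0.0114 F [ 1.  -2.5  1.5] gf 40.0
[[-0.017, 1.0, 0.013], [0.707, 0.021, -0.707], [-0.707, -0.003, -0.707]]
[0.017, -0.0031, -0.0047, -0.0017, 0.0, 0.0012] [ 0.0154844  -0.70693722  0.70710678]
```

Emit:
drive_tool:
  targets: [0.006, 0, 0, 0, 0, 0, 0.006, 0, 0, 0, 0, 0, 0.006, 0, 0, 0, 0, 0]

```text
t: 8.1
tcp_pos: [0.5315, 0.0693, 0.1495]
tool_rot: [0.273, 0.646, 0.66, -0.269]
wrist_force: [1.0, -3.6, 5.6]
gripper_width: 0.0114
grip_force: 40.0
```

Run:
```python
from h import *
say();o,p,M=cur();print(M.T@o["wrist_force"],o["moment"],M.T@o["moment"])
```

```text
t 8.1 grasp [0.5312 0.0826 0.1628] q [-0.97  0.9   0.63  1.73  0.26  1.01 -0.61] w 0.0114 F [ 1.  -3.6  5.6] gf 40.0
[[-0.017, 1.0, 0.013], [0.706, 0.021, -0.708], [-0.708, -0.003, -0.707]]
[-6.51135822  0.91804656 -1.43493501] [-1.30659066 -0.2224803   0.31903933] [-0.36071894 -1.31192812 -0.08478918]
```

Emit:
drive_tool:
  targets: [0, 0, 0, 0, 0, 0, 0, 0, 0, 0, 0, 0, 0, 0, 0, 0, 0, 0, 0, 0, 0, 0, 0, 0, 0, 0, 0, 0, 0, 0, 0, 0, 0, 0, 0, 0]
  grip: 0

```text
t: 8.7
tcp_pos: [0.5312, 0.071, 0.1483]
tool_rot: [0.272, 0.646, 0.661, -0.268]
wrist_force: [-0.2, -0.2, 0.2]
gripper_width: 0.0465
grip_force: 0.0
```

Emit:
drive_tool:
  targets: [0, 0, -0.2, 0, 0, 0, 0, 0, -0.4, 0, 0, 0, 0, 0, -0.6, 0, 0, 0, -0.1, 0, -0.7, 0, 0, 0, -0.3, 0, -0.7, 0, 0, 0, -0.5, 0, -0.7, 0, 0, 0, -0.5, 0, -0.7, 0, 0, 0]

```text
t: 9.4
tcp_pos: [0.532, 0.0938, 0.3229]
tool_rot: [0.273, 0.649, 0.658, -0.267]
wrist_force: [-0.2, -0.9, 0.0]
gripper_width: 0.0471
grip_force: 0.0
```

Run:
```python
from h import *
say()
s=env.get_image("side")["color"];t=env.get_image("top")["color"]
P=[G(0,y,0) for y in(0,170)]
a=crop(s,290,205,60,90,400,600);b=crop(t,270,190,64,96,400,600)
draw(a,"side",290,205,400/60,[P],(0,0,255));draw(b,"top",270,190,400/64,[P],(0,0,255))
cv2.imwrite("pics/g3.png",np.hstack([a,b]))
```

```text
t 9.4 grasp [0.5318 0.1071 0.3362] q [-1.03  0.69  0.69  1.56  0.31  1.35 -0.5 ] w 0.0471 F [-0.2 -0.9  0. ] gf 0.0
[[-0.009, 1.0, 0.013], [0.708, 0.015, -0.706], [-0.706, 0.003, -0.708]]
```

View pics/g3.png

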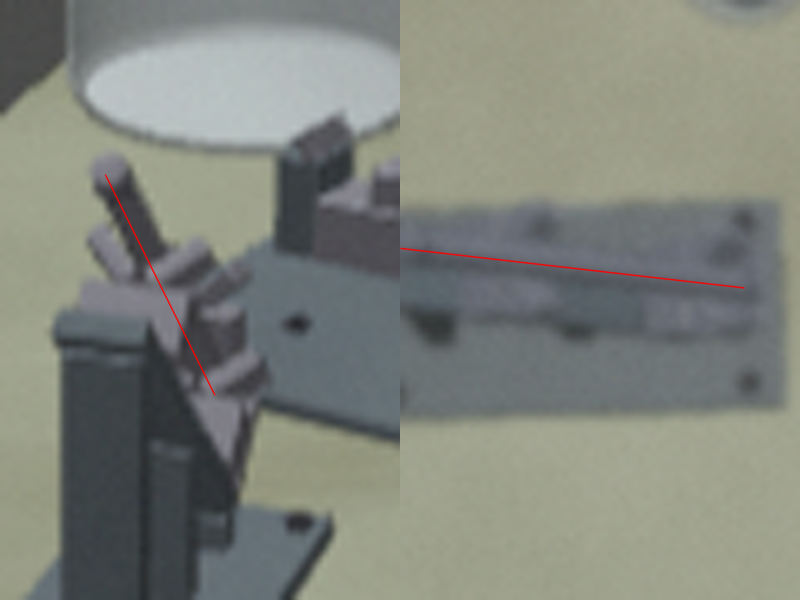

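```bash
cat >> h.py <<'E'
RM=frame(Gx,-Gz)
E
python3 - <<'E'
from h import *
print(to(G(0,72,130),RM))
E
```

```text
[-0.0527, -0.0023, 1.0015, -0.0019, 0.9976, -0.0008]
```

Emit:
drive_tool:
  targets: [-0.2, 0, 0.1, 0, 0.09, 0, -0.2, 0, 0.2, 0, 0.18, 0, -0.2, 0, 0.3, 0, 0.27, 0, -0.2, 0, 0.4, 0, 0.36, 0, -0.2, 0, 0.5, 0, 0.45, 0, -0.2, 0, 0.6, 0, 0.54, 0, -0.2, 0, 0.7, 0, 0.63, 0, -0.15, 0, 0.8, 0, 0.72, 0, -0.1, 0, 0.9, 0, 0.81, 0, -0.05, 0, 0.99, 0, 0.9, 0, -0.05, 0, 0.99, 0, 0.99, 0, -0.05, 0, 0.99, 0, 0.998, 0]
  grip: -1

```text
t: 10.7
tcp_pos: [0.5325, -0.0516, 0.18]
tool_rot: [-0.277, 0.65, 0.656, 0.265]
wrist_force: [0.5, -0.4, -1.1]
gripper_width: 0.094
grip_force: 0.0
```

Run:
```python
from h import *
say();print(to(G(0,72,60),RM),to(G(0,72,2),RM))
```

```text
t 10.7 grasp [ 0.5328 -0.0649  0.1933] q [ 0.41  0.76  0.13  1.7  -0.78  1.29  1.  ] w 0.094 F [ 0.5 -0.4 -1.1] gf 0.0
[[-0.002, 1.0, -0.019], [0.706, 0.015, 0.708], [0.708, -0.012, -0.706]]
[0.0182, 0.0051, 0.3438, -0.002, -0.0011, -0.0086] [0.0177, 0.006, 0.6338, -0.002, -0.0011, -0.0086]
```

Emit:
drive_tool:
  targets: [0.018, 0.005, 0.2, 0, 0, -0.008, 0.018, 0.005, 0.4, 0, 0, -0.008, 0.018, 0.006, 0.5, 0, 0, -0.008, 0.018, 0.006, 0.6, 0, 0, -0.008, 0.018, 0.006, 0.634, 0, 0, -0.008, 0.018, 0.006, 0.634, 0, 0, -0.008, 0.018, 0.006, 0.634, 0, 0, -0.008]

```text
t: 11.4
tcp_pos: [0.5334, 0.0441, 0.0984]
tool_rot: [-0.272, 0.642, 0.665, 0.268]
wrist_force: [-0.0, -1.0, -0.1]
gripper_width: 0.0943
grip_force: 0.0
```

Run:
```python
from h import *
say();print(to(G(0,72,2),RM))
```

```text
t 11.4 grasp [0.5338 0.0308 0.1118] q [ 0.31  0.84  0.06  1.85 -0.92  1.04  1.11] w 0.0943 F [-0.  -1.  -0.1] gf 0.0
[[-0.027, 0.999, -0.017], [0.709, 0.032, 0.705], [0.705, 0.007, -0.709]]
[-0.0308, -0.0113, 0.0074, -0.0013, 0.0019, 0.0075]
```

Emit:
drive_tool:
  targets: [0, -0.008, 0, 0, 0, 0.007, 0, -0.008, 0, 0, 0, 0.007, 0, -0.008, 0, 0, 0, 0.007, 0, -0.008, 0, 0, 0, 0.007, 0, -0.008, 0, 0, 0, 0.007, 0, -0.008, 0, 0, 0, 0.007, 0, -0.008, 0, 0, 0, 0.007, 0, -0.008, 0, 0, 0, 0.007, 0, -0.008, 0, 0, 0, 0.007, 0, -0.008, 0, 0, 0, 0.007, 0, -0.008, 0, 0, 0, 0.007, 0, -0.008, 0, 0, 0, 0.007]
  grip: 1
  newtons: 15

```text
t: 12.6
tcp_pos: [0.5321, 0.0438, 0.0979]
tool_rot: [-0.273, 0.646, 0.661, 0.267]
wrist_force: [2.1, -0.2, -0.5]
gripper_width: 0.0114
grip_force: 15.0
```

Emit:
drive_tool:
  targets: [0, 0, 0, 0, 0, 0, 0, 0, 0, 0, 0, 0, 0, 0, 0, 0, 0, 0]
  newtons: 40

```text
t: 12.9
tcp_pos: [0.5321, 0.0438, 0.0979]
tool_rot: [-0.273, 0.646, 0.661, 0.267]
wrist_force: [4.4, 0.4, 1.2]
gripper_width: 0.0107
grip_force: 40.0
```

Run:
```python
from h import *
say();d=to(G(0,72,2),RM);print(d)
o,p,M=cur();g=p-OFF*M[:,2];o0=G(0,0,0);print("grasp in groove mm",[1000*(g-o0)@a for a in(Gx,Gy,Gz)])
np.save("bg_top.npy",env.get_image("top")["color"])
```

```text
t 12.9 grasp [0.5324 0.0305 0.1112] q [ 0.31  0.84  0.06  1.86 -0.92  1.04  1.1 ] w 0.0107 F [4.4 0.4 1.2] gf 40.0
[[-0.015, 1.0, -0.016], [0.708, 0.022, 0.706], [0.706, -0.001, -0.708]]
[-0.0281, -0.0043, 0.0062, -0.0005, 0.0012, -0.0003]
grasp in groove mm [np.float64(0.869999565770124), np.float64(77.65794389567466), np.float64(3.2378262520305388)]
```

Emit:
drive_tool:
  targets: [0, 0, -0.1, 0, 0, 0, 0, 0, -0.3, 0, 0, 0, 0, 0, -0.5, 0, 0, 0, 0.1, 0, -0.7, 0, 0, 0, 0.3, 0, -0.8, 0, 0, 0, 0.3, 0, -0.8, 0, 0, 0, 0.3, 0, -0.8, 0, 0, 0]

```text
t: 13.65
tcp_pos: [0.5321, -0.0262, 0.2535]
tool_rot: [-0.274, 0.646, 0.661, 0.266]
wrist_force: [0.6, -0.7, -1.8]
gripper_width: 0.0109
grip_force: 40.0
```

```bash
cat >> h.py <<'E'
Vx=fr([0,0,VI[2]],[1,0,0])[0];RV=frame(Vx,[0,0,-1])
def V(x,y,z): return fr(VI,np.array([x,y,z])*.001)[0]
E
python3 - <<'E'
from h import *
say();print(to(V(0,-9.5,220),RV))
E
```

```text
t 13.65 grasp [ 0.5325 -0.0395  0.2668] q [ 0.36  0.65  0.14  1.69 -0.76  1.36  0.9 ] w 0.0109 F [ 0.6 -0.7 -1.8] gf 40.0
[[-0.016, 1.0, -0.019], [0.709, 0.025, 0.705], [0.705, -0.003, -0.709]]
[-0.8859, 0.144, -0.5136, -0.0647, -0.4956, 0.1518]
```

Emit:
drive_tool:
  targets: [-0.2, 0.05, -0.2, -0.01, -0.09, 0.03, -0.4, 0.1, -0.4, -0.02, -0.18, 0.06, -0.6, 0.14, -0.51, -0.04, -0.27, 0.09, -0.8, 0.144, -0.51, -0.05, -0.36, 0.12, -0.886, 0.144, -0.514, -0.06, -0.45, 0.14, -0.886, 0.144, -0.514, -0.0647, -0.4956, 0.1518, -0.886, 0.144, -0.514, -0.0647, -0.4956, 0.1518, -0.886, 0.144, -0.514, -0.0647, -0.4956, 0.1518, -0.886, 0.144, -0.514, -0.0647, -0.4956, 0.1518]

```text
t: 14.55
tcp_pos: [0.5654, -0.2253, 0.2005]
tool_rot: [-0.001, 0.784, 0.621, 0.0]
wrist_force: [-0.5, -1.7, -0.6]
gripper_width: 0.0111
grip_force: 40.0
```

Run:
```python
from h import *
say();print(to(V(-1,-9.5,75),RV))
for n in("top","side"):
    im=env.get_image(n)["color"];np.save(f"v_{n}.npy",im)
    o,p,M=cur();g=p-OFF*M[:,2];print(n,proj(n,[g+M[:,0]*d for d in(-.0777,.0923)]))
```

```text
t 14.55 grasp [ 0.5655 -0.2253  0.2193] q [ 0.03  0.62  0.5   1.65 -0.35  0.96  0.42] w 0.0111 F [-0.5 -1.7 -0.6] gf 40.0
[[0.229, 0.973, -0.001], [0.973, -0.229, 0.001], [0.001, -0.001, -1.0]]
[0.0084, -0.0054, 0.7217, -0.0007, -0.0006, -0.0022]
top [[463.5614418  215.24574977]
 [380.59853613 196.71668706]]
side [[350.97334896 162.44746379]
 [315.72315492 176.91468022]]
```

Run:
```python
from h import *
bg=cv2.imread("pics/top0.png").astype(float);im=np.load("v_top.npy").astype(float)
D=np.abs(cv2.GaussianBlur(im,(0,0),.7)-cv2.GaussianBlur(bg,(0,0),.7)).sum(2)
o,p,M=cur();g=p-OFF*M[:,2]
for off in(-6,-3,0,3,6):
    print(off,[int(D[int(round(v)),int(round(u))]) for u,v in proj("top",[g+M[:,0]*d*1e-3+M[:,1]*off*1e-3 for d in list(range(-104,-39,4))+[999]+list(range(60,121,4)) if d!=999])])
```

```text
-6 [4, 7, 10, 1, 100, 182, 163, 146, 128, 114, 106, 90, 64, 38, 7, 24, 17, 130, 103, 122, 101, 125, 132, 140, 89, 10, 3, 8, 12, 13, 9, 12, 10]
-3 [4, 7, 7, 29, 135, 175, 157, 136, 121, 111, 101, 94, 85, 72, 65, 52, 56, 135, 112, 121, 101, 122, 138, 132, 99, 9, 6, 10, 11, 9, 10, 9, 8]
0 [5, 7, 9, 18, 148, 179, 155, 142, 124, 111, 98, 86, 83, 74, 68, 61, 58, 73, 77, 63, 72, 60, 97, 101, 68, 28, 10, 9, 10, 9, 11, 10, 9]
3 [8, 7, 6, 69, 171, 168, 149, 135, 117, 108, 96, 85, 78, 68, 65, 59, 56, 63, 42, 50, 39, 49, 81, 52, 45, 2, 12, 10, 10, 11, 11, 11, 10]
6 [7, 7, 9, 103, 178, 162, 142, 123, 113, 99, 91, 81, 76, 67, 63, 61, 55, 19, 26, 17, 20, 36, 33, 32, 10, 7, 12, 10, 13, 8, 11, 13, 10]
```

Run:
```python
from h import *
im=cv2.cvtColor(np.load("v_top.npy"),cv2.COLOR_BGR2GRAY);bg=cv2.cvtColor(cv2.imread("pics/top0.png"),cv2.COLOR_BGR2GRAY)
np.set_printoptions(linewidth=250)
print(im[204:224,444:474]);print(im[188:206,368:396])
s=cv2.cvtColor(np.load("v_side.npy"),cv2.COLOR_BGR2GRAY)
print(s[154:172,338:360]);print(s[168:186,304:326])
```

```text
[[135 134 133 136 134 132 133 131 133 130 129 130 130 128 127 125 122 121 122 117 117 116 115 112 109 109 106 104  97  96]
 [135 134 134 133 133 134 133 131 131 131 130 128 126 127 123 123 122 120 119 120 116 115 111 112 107 106 103 102  99  91]
 [136 136 133 133 132 133 133 133 131 130 129 128 127 124 125 123 121 119 122 116 115 115 112 111 106 103 102  99  95  90]
 [136 132 136 134 135 134 129 130 129 128 127 125 125 125 123 123 120 120 117 115 115 112 110 109 107 103 102  98  91  91]
 [134 134 133 134 133 131 130 130 130 131 128 127 124 124 122 120 119 115 117 115 113 110 109 105 104 104  96  92  90  87]
 [133 135 133 132 132 131 131 132 129 128 128 124 123 123 124 121 119 115 117 115 109 110 105 105 104  98  93  93  90  96]
 [134 132 132 132 131 129 129 129 130 128 128 125 123 124 121 119 118 115 112 112 109 110 106 103 100  95  94  89  90 105]
 [133 132 131 131 131 130 128 129 128 127 124 124 122 121 120 119 116 115 112 111 109 106 104 103 100  94  92  91 100 122]
 [135 132 133 130 131 129 129 127 126 125 127 123 121 120 120 119 115 114 112 110 108 106 103 100  94  91  90  91 11
[... 6009 characters left out ...]
8 119 119 121 119 103  83  76  75  81 100 112 112 127 127 128]
 [108 111 114 113 117 118 118 119 119 119 120 113 106  92 105 111 124 126 127 128 127 128]
 [108 112 113 114 118 116 119 118 120 120 123 121 123 116 124 123 125 125 127 127 125 125]
 [108 110 113 112 117 116 118 118 118 120 120 123 123 123 124 123 126 126 128 128 127 127]
 [108 111 112 116 116 116 118 118 122 121 120 123 123 124 123 124 125 127 125 128 127 128]
 [108 111 112 115 117 116 117 119 119 120 121 122 124 124 125 126 127 128 126 127 127 129]
 [109 110 112 116 117 115 117 119 120 120 121 122 123 124 125 125 125 127 126 126 126 126]
 [110 111 114 115 115 116 117 119 120 121 122 122 123 123 125 125 123 129 127 128 126 128]]
```

Run:
```python
from h import *
print(to(V(-1,-6.5,72),RV))
```

```text
[0.0247, -0.0078, 0.7387, -0.0, -0.0005, -0.0027]
```

Emit:
drive_tool:
  targets: [0.025, -0.008, 0.2, 0, 0, -0.003, 0.025, -0.008, 0.4, 0, 0, -0.003, 0.025, -0.008, 0.6, 0, 0, -0.003, 0.025, -0.008, 0.7, 0, 0, -0.003, 0.025, -0.008, 0.739, 0, 0, -0.003, 0.025, -0.008, 0.739, 0, 0, -0.003, 0.025, -0.008, 0.739, 0, 0, -0.003]

```text
t: 15.35
tcp_pos: [0.5668, -0.2196, 0.0544]
tool_rot: [0.001, 0.782, 0.623, 0.001]
wrist_force: [-0.1, -1.8, -1.0]
gripper_width: 0.0108
grip_force: 40.0
```

Run:
```python
from h import *
say();print(to(V(-1,-6.5,46),RV))
bg=cv2.imread("pics/top0.png").astype(float);im=env.get_image("top")["color"].astype(float)
D=np.abs(im-bg).sum(2).astype(int);o,p,M=cur();g=p-OFF*M[:,2]
np.set_printoptions(linewidth=250)
uv=proj("top",[g+M[:,0]*d for d in(-.078,-.06,.06,.092)]);print(uv)
im=cv2.cvtColor(im.astype(np.uint8),cv2.COLOR_BGR2GRAY)
for u,v in (uv[1],uv[3]): print(im[int(v)-9:int(v)+10,int(u)-9:int(u)+12])
s=cv2.cvtColor(env.get_image("side")["color"],cv2.COLOR_BGR2GRAY)
uv=proj("side",[g+M[:,0]*d for d in(-.078,-.06,.06,.092)]);print(uv)
u,v=uv[3];print(s[int(v)-6:int(v)+7,int(u)-8:int(u)+12])
```

```text
t 15.35 grasp [ 0.5668 -0.2196  0.0732] q [ 0.09  0.8   0.39  1.77 -0.46  0.66  0.51] w 0.0108 F [-0.1 -1.8 -1. ] gf 40.0
[[0.224, 0.975, 0.003], [0.975, -0.224, -0.0], [0.001, 0.002, -1.0]]
[-0.0054, -0.0068, 0.1362, 0.0016, -0.0004, 0.0013]
[[445.53584069 226.04626835]
 [437.70721457 224.34373237]
 [385.69227651 213.03174705]
 [371.87307814 210.02640714]]
[[ 70  73  90 105 113 114 113 113 112 111 107 106 104 103 100  99  97  96  93  90  85]
 [ 66  71  80  95 109 110 112 109 108 107 108 104 104 102 101  96  95  92  89  83  82]
 [ 69  68  75  89 103 110 110 110 109 107 105 103 101 100  96  96  93  93  89  84  79]
 [ 66  68  70  80  97 106 108 109 109 106 105 101 101  98  97  94  91  89  85  82  81]
 [ 66  65  69  73  86 101 106 108 105 105 103 100  97  98  91  93  88  86  84  80  85]
 [ 66  65  68  68  78  93 104 105 104 103 100  99  96  94  92  90  89  80  81  84  94]
 [ 68  63  68  69  72  87 101 102 104 101  99  94  94  93  91  88  86  82  82  89 104]
 [ 75  67  68  69  70  78  93 101 101  99  96  97  94  90  87  86  81  82  87  97 109]
 [ 76  69  71  73  69  73  88  99  99  98  9
[... 3064 characters left out ...]
09  95  82  85  73  68  70  96 128]
 [160 160 160 160 161 161 161 157 124 100  93  99  86  69  65  69  95 126 140 160]
 [159 160 159 160 160 161 159 155 101  80  80  84  72  66  87  96 142 159 158 160]
 [158 159 160 160 159 161 159 156 105  76  78  78  70  94 137 141 160 161 162 160]
 [146 134 159 159 160 161 161 158 137 111  89 104 130 140 160 162 158 160 160 160]
 [136 126 158 159 158 160 158 159 158 148 134 145 159 159 159 160 159 159 161 160]
 [132 140 151 160 161 159 159 159 159 158 161 159 160 153 148 149 159 159 159 160]
 [129 136 139 148 160 160 160 160 160 150 131 132 153 143 132 134 150 159 158 159]
 [127 130 134 134 142 161 160 156 133 124 111 124 141 130 126 120 116 158 158 160]]
```

Emit:
drive_tool:
  targets: [-0.005, -0.007, 0.07, 0, 0, 0, -0.005, -0.007, 0.11, 0, 0, 0, -0.005, -0.007, 0.136, 0, 0, 0, -0.005, -0.007, 0.136, 0, 0, 0, -0.005, -0.007, 0.136, 0, 0, 0]

```text
t: 15.95
tcp_pos: [0.565, -0.219, 0.026]
tool_rot: [0.0, 0.782, 0.623, 0.001]
wrist_force: [1.7, -0.5, -0.2]
gripper_width: 0.0107
grip_force: 40.0
```

Run:
```python
from h import *
say();print(to(V(-1,-6.5,42),RV))
```

```text
t 15.95 grasp [ 0.565  -0.2191  0.0448] q [ 0.11  0.84  0.36  1.79 -0.48  0.61  0.53] w 0.0107 F [ 1.7 -0.5 -0.2] gf 40.0
[[0.223, 0.975, 0.001], [0.975, -0.223, 0.001], [0.001, 0.001, -1.0]]
[-0.0061, 0.003, 0.0138, 0.0007, -0.0007, 0.0019]
```

Emit:
drive_tool:
  targets: [0, 0.002, 0.01, 0, 0, 0, 0, 0.002, 0.01, 0, 0, 0, 0, 0.002, 0.01, 0, 0, 0]

```text
t: 16.25
tcp_pos: [0.5657, -0.2193, 0.0244]
tool_rot: [0.001, 0.782, 0.623, 0.001]
wrist_force: [1.6, 0.5, 2.7]
gripper_width: 0.0111
grip_force: 40.0
```

Emit:
drive_tool:
  targets: [0, 0, 0.007, 0, 0, 0, 0, 0, 0.007, 0, 0, 0, 0, 0, 0.007, 0, 0, 0]

```text
t: 16.55
tcp_pos: [0.5663, -0.2194, 0.0238]
tool_rot: [0.001, 0.782, 0.623, 0.001]
wrist_force: [1.4, 1.2, 7.5]
gripper_width: 0.0105
grip_force: 40.1
```

Emit:
drive_tool:
  targets: [0, 0, 0, 0, 0, 0, 0, 0, 0, 0, 0, 0, 0, 0, 0, 0, 0, 0, 0, 0, 0, 0, 0, 0, 0, 0, 0, 0, 0, 0]
  grip: 0

```text
t: 17.05
tcp_pos: [0.5645, -0.2192, 0.0224]
tool_rot: [-0.0, 0.782, 0.623, 0.0]
wrist_force: [0.4, 0.0, 0.5]
gripper_width: 0.0456
grip_force: 0.0
```

Run:
```python
from h import *
say()
o,p,M=cur();g=p-OFF*M[:,2];d=g[:2]-VI[:2];c,s=np.cos(VI[2]),np.sin(VI[2]);print("grasp in vise",(c*d[0]+s*d[1])*1e3,(-s*d[0]+c*d[1])*1e3)
```

```text
t 17.05 grasp [ 0.5645 -0.2192  0.0412] q [ 0.11  0.84  0.36  1.79 -0.48  0.6   0.53] w 0.0456 F [0.4 0.  0.5] gf 0.0
[[0.223, 0.975, -0.0], [0.975, -0.223, 0.001], [0.001, -0.0, -1.0]]
grasp in vise -2.0585707405751803 -5.547643848699959
```

Emit:
drive_tool:
  targets: [0, 0, -0.2, 0, 0, 0, 0, 0, -0.4, 0, 0, 0, 0, 0, -0.6, 0, 0, 0, 0, 0, -0.8, 0, 0, 0, -0.3, -0.3, -0.9, 0, 0, 0, -0.5, -0.5, -0.9, 0, 0, 0, -0.5, -0.5, -0.9, 0, 0, 0.09, -0.5, -0.5, -0.9, 0, 0, 0.18, -0.5, -0.5, -0.9, 0, 0, 0.27, -0.5, -0.5, -0.9, 0, 0, 0.36, -0.5, -0.5, -0.9, 0, 0, 0.45, -0.5, -0.5, -0.9, 0, 0, 0.54]
  grip: 0.3

```text
t: 18.25
tcp_pos: [0.4448, -0.2944, 0.2025]
tool_rot: [-0.0, 0.97, 0.243, 0.0]
wrist_force: [-0.6, -0.4, -0.1]
gripper_width: 0.0328
grip_force: 0.0
```

```bash
cat >> h.py <<'E'
RK=RV@Rz(np.pi/2)
E
python3 - <<'E'
from h import *
say();print(to(V(-89.5,-113,130),RK))
for n in ("side","top"):
    im=env.get_image(n)["color"];np.save(f"w_{n}.npy",im);im=cv2.cvtColor(im,cv2.COLOR_BGR2GRAY)
    for e in(86.,-84.): 
        u,v=proj(n,V(0,e,42))[0];print(n,e,u,v);print(im[int(v)-7:int(v)+8,int(u)-9:int(u)+10])
E
```

```text
t 18.25 grasp [ 0.4448 -0.2944  0.2213] q [ 0.04  0.57  0.76  1.86 -0.49  0.91 -0.05] w 0.0328 F [-0.6 -0.4 -0.1] gf 0.0
[[0.881, 0.472, 0.0], [0.472, -0.881, 0.001], [0.001, -0.001, -1.0]]
[0.0218, 0.0673, 0.4564, -0.0006, -0.0004, 0.4582]
side 86.0 314.04989741365387 248.8155095016818
[[127 132 137 146 157 158 159 156 158 150 130 131 150 138 133 134 143 144
  135]
 [125 130 133 131 143 160 160 156 131 123 111 120 140 128 124 116 106 123
  108]
 [109 124 130 129 134 157 147 122 103 113 129 131 127 123 106  89  73  95
   87]
 [ 95 120 126 128 135 145 127  96 124 129 131 125 115  96  77  66  67  71
   72]
 [128 107 121 126 127 111 128 132 136 128 122 103  88  67  67  66  66  76
   82]
 [147 107 108 113  98  80 126 129 127 114  96  77  67  66  67  70  84  84
   86]
 [135 124 112 116 102  96 110 108 115  96  76  67  67  68  67  82  88  82
   80]
 [130 129 128 130 128 122 120 119 119 108 111 104 101  85  76  86  79  80
   77]
 [129 129 130 129 129 131 128 129 128 127 128 127 123  89  80  80  78  78
   77]
 [129 128 127 127 129 127 129 127 130 128 128 130 125  74  64  78  75  86
  109]
 [
[... 3493 characters left out ...]
 116 112 116 117 117 116 114 114 116 127 148
  158]
 [109 112 115 117 118 123 120 114 115 122 125 118 115 115 111 118 132 150
  158]
 [109 106 107 106 110 111 107 107 110 120 123 119 117 116 112 119 135 154
  157]
 [119 113 114 110 108 107 102  96 102 109 113 112 115 112 111 120 141 155
  158]
 [128 126 128 121 121 117 111  99  98  98 106 110 111 112 114 125 143 157
  160]
 [132 134 136 131 130 128 126 112 104 103 104 109 113 112 115 128 147 158
  160]
 [133 135 138 136 136 136 132 119 116 109 109 111 110 111 118 129 150 159
  159]
 [133 133 131 134 135 132 127 117 109 111 111 112 112 110 115 132 149 158
  162]
 [126 129 130 129 129 129 117 111 111 112 110 113 111 112 118 139 152 159
  161]]
```

Emit:
drive_tool:
  targets: [0.022, 0.067, 0.2, 0, 0, 0.09, 0.022, 0.067, 0.4, 0, 0, 0.18, 0.022, 0.067, 0.456, 0, 0, 0.27, 0.022, 0.067, 0.456, 0, 0, 0.36, 0.022, 0.067, 0.456, 0, 0, 0.45, 0.022, 0.067, 0.456, 0, 0, 0.458, 0.022, 0.067, 0.456, 0, 0, 0.458]

```text
t: 19.05
tcp_pos: [0.4553, -0.304, 0.1112]
tool_rot: [-0.0, 0.994, -0.108, 0.0]
wrist_force: [0.4, 0.4, 0.2]
gripper_width: 0.0325
grip_force: 0.0
```

Run:
```python
from h import *
say();print(to(V(-89.5,-113,80),RK))
```

```text
t 19.05 grasp [ 0.4553 -0.304   0.13  ] q [ 0.03  0.77  0.84  1.91 -0.78  0.83 -0.49] w 0.0325 F [0.4 0.4 0.2] gf 0.0
[[0.977, -0.215, 0.0], [-0.215, -0.977, 0.001], [0.0, -0.001, -1.0]]
[-0.0011, 0.001, 0.2501, -0.0006, -0.0, 0.007]
```

Emit:
drive_tool:
  targets: [0, 0, 0.08, 0, 0, 0.007, 0, 0, 0.16, 0, 0, 0.007, 0, 0, 0.22, 0, 0, 0.007, 0, 0, 0.25, 0, 0, 0.007, 0, 0, 0.25, 0, 0, 0.007]

```text
t: 19.55
tcp_pos: [0.4546, -0.3037, 0.0601]
tool_rot: [-0.001, 0.993, -0.116, -0.001]
wrist_force: [-0.9, -0.3, -0.8]
gripper_width: 0.0327
grip_force: 0.0
```

Emit:
drive_tool:
  targets: [0, 0, 0, 0, 0, 0, 0, 0, 0, 0, 0, 0, 0, 0, 0, 0, 0, 0, 0, 0, 0, 0, 0, 0, 0, 0, 0, 0, 0, 0]
  grip: 1
  newtons: 30

```text
t: 20.05
tcp_pos: [0.4557, -0.3042, 0.0617]
tool_rot: [-0.0, 0.993, -0.116, 0.001]
wrist_force: [1.0, 1.0, 2.2]
gripper_width: 0.0157
grip_force: 30.0
```

```bash
cat >> h.py <<'E'
def inv(g):
    d=g[:2]-VI[:2];c,s=np.cos(VI[2]),np.sin(VI[2]);return np.array([c*d[0]+s*d[1],-s*d[0]+c*d[1]])*1e3
def arc(angs,z=80,dx=0,dy=0):
    for a in angs: print(a,to(V(-75-55*np.sin(a)+dx,-60-55*np.cos(a)+dy,z),RK))
def gk():
    o,p,M=cur();g=inv(p-OFF*M[:,2]);d=g-[-75,-60];print("knob vise",g,"r",np.hypot(*d),"ang",np.arctan2(-d[0],-d[1]))
E
python3 - <<'E'
from h import *
say();gk();arc([.3,.4,.5,.6,.7,.8,.9,1.0])
E
```

```text
t 20.05 grasp [ 0.4557 -0.3042  0.0805] q [ 0.07  0.83  0.76  1.94 -0.87  0.74 -0.44] w 0.0157 F [1.  1.  2.2] gf 30.0
[[0.973, -0.23, 0.001], [-0.23, -0.973, 0.0], [0.001, -0.001, -1.0]]
knob vise [ -88.86552549 -112.97365524] r 54.758204380138615 ang 0.25600074110477455
0.3 [-0.0121, -0.002, 0.0027, -0.0005, -0.0008, -0.003]
0.4 [-0.0379, -0.0113, 0.0027, -0.0005, -0.0008, -0.003]
0.5 [-0.0627, -0.0232, 0.0027, -0.0005, -0.0008, -0.003]
0.6 [-0.0862, -0.0374, 0.0027, -0.0005, -0.0008, -0.003]
0.7 [-0.1082, -0.054, 0.0026, -0.0005, -0.0008, -0.003]
0.8 [-0.1284, -0.0726, 0.0026, -0.0005, -0.0008, -0.003]
0.9 [-0.1466, -0.0932, 0.0026, -0.0005, -0.0008, -0.003]
1.0 [-0.1627, -0.1155, 0.0026, -0.0005, -0.0008, -0.003]
```

Emit:
drive_tool:
  targets: [-0.012, -0.002, 0, 0, 0, 0, -0.025, -0.006, 0, 0, 0, 0, -0.038, -0.011, 0, 0, 0, 0, -0.05, -0.017, 0, 0, 0, 0, -0.063, -0.023, 0, 0, 0, 0, -0.086, -0.037, 0, 0, 0, 0, -0.108, -0.054, 0, 0, 0, 0, -0.128, -0.073, 0, 0, 0, 0, -0.147, -0.093, 0, 0, 0, 0, -0.147, -0.093, 0, 0, 0, 0]

```text
t: 21.05
tcp_pos: [0.4326, -0.2782, 0.0617]
tool_rot: [-0.001, 0.993, -0.116, 0.001]
wrist_force: [6.4, 2.8, 2.6]
gripper_width: 0.0154
grip_force: 30.0
```

Run:
```python
from h import *
say();gk();arc([.9,1.,1.1,1.2,1.3,1.4,1.45])
```

```text
t 21.05 grasp [ 0.4326 -0.2782  0.0805] q [ 0.05  0.8   0.75  2.03 -0.9   0.68 -0.4 ] w 0.0154 F [6.4 2.8 2.6] gf 30.0
[[0.973, -0.23, 0.003], [-0.23, -0.973, 0.002], [0.003, -0.002, -1.0]]
knob vise [-117.25509564  -92.86123936] r 53.52900298184693 ang 0.9098097102683175
0.9 [-0.0044, 0.0069, 0.0023, -0.0014, -0.0018, -0.0024]
1.0 [-0.0205, -0.0154, 0.0023, -0.0014, -0.0018, -0.0024]
1.1 [-0.0342, -0.0392, 0.0023, -0.0014, -0.0018, -0.0024]
1.2 [-0.0455, -0.0643, 0.0023, -0.0014, -0.0018, -0.0024]
1.3 [-0.0543, -0.0903, 0.0023, -0.0014, -0.0018, -0.0024]
1.4 [-0.0604, -0.1171, 0.0024, -0.0014, -0.0018, -0.0024]
1.45 [-0.0625, -0.1307, 0.0024, -0.0014, -0.0018, -0.0024]
```

Emit:
drive_tool:
  targets: [-0.015, -0.014, 0, 0, 0, 0, -0.022, -0.026, 0, 0, 0, 0, -0.029, -0.038, 0, 0, 0, 0, -0.035, -0.051, 0, 0, 0, 0, -0.04, -0.064, 0, 0, 0, 0, -0.045, -0.077, 0, 0, 0, 0, -0.049, -0.09, 0, 0, 0, 0, -0.053, -0.103, 0, 0, 0, 0, -0.055, -0.117, 0, 0, 0, 0, -0.057, -0.13, 0, 0, 0, 0, -0.057, -0.13, 0, 0, 0, 0]

```text
t: 22.15
tcp_pos: [0.4284, -0.253, 0.0618]
tool_rot: [0.001, 0.993, -0.116, 0.002]
wrist_force: [8.4, -2.5, -2.2]
gripper_width: 0.0155
grip_force: 30.0
```

Run:
```python
from h import *
say();gk();arc([1.45,1.5,1.55,1.6,1.7])
```

```text
t 22.15 grasp [ 0.4283 -0.2529  0.0806] q [ 0.01  0.78  0.74  2.08 -0.91  0.64 -0.42] w 0.0155 F [ 8.4 -2.5 -2.2] gf 30.0
[[0.973, -0.23, 0.004], [-0.23, -0.973, -0.003], [0.005, 0.002, -1.0]]
knob vise [-127.12672784  -69.17572634] r 52.928156105271924 ang 1.3965540759267923
1.45 [-0.0129, -0.0129, 0.0028, 0.0014, -0.0032, -0.0028]
1.5 [-0.0143, -0.0266, 0.0028, 0.0014, -0.0032, -0.0028]
1.55 [-0.015, -0.0403, 0.0028, 0.0014, -0.0032, -0.0028]
1.6 [-0.015, -0.0541, 0.0027, 0.0014, -0.0032, -0.0028]
1.7 [-0.0129, -0.0815, 0.0027, 0.0014, -0.0032, -0.0028]
```

Emit:
drive_tool:
  targets: [0.005, -0.01, 0, 0, 0, 0, 0.005, -0.02, 0, 0, 0, 0, 0.006, -0.03, 0, 0, 0, 0, 0.007, -0.04, 0, 0, 0, 0, 0.007, -0.04, 0, 0, 0, 0]
  newtons: 50

```text
t: 22.65
tcp_pos: [0.4292, -0.247, 0.0618]
tool_rot: [0.003, 0.993, -0.117, 0.001]
wrist_force: [3.7, -5.1, 0.5]
gripper_width: 0.0153
grip_force: 50.0
```

Run:
```python
from h import *
say();gk()
```

```text
t 22.65 grasp [ 0.4292 -0.2469  0.0806] q [-0.01  0.78  0.75  2.09 -0.91  0.64 -0.43] w 0.0153 F [ 3.7 -5.1  0.5] gf 50.0
[[0.973, -0.232, 0.001], [-0.232, -0.973, -0.005], [0.003, 0.005, -1.0]]
knob vise [-127.64304305  -63.09954495] r 52.734212433043126 ang 1.511985694129282
```

Emit:
drive_tool:
  targets: [0.002, -0.01, 0, 0, 0, 0, 0.002, -0.02, 0, 0, 0, 0, 0.002, -0.03, 0, 0, 0, 0, 0.003, -0.04, 0, 0, 0, 0, 0.003, -0.04, 0, 0, 0, 0]

```text
t: 23.15
tcp_pos: [0.4303, -0.2426, 0.0619]
tool_rot: [0.005, 0.993, -0.118, 0.001]
wrist_force: [-0.2, -10.1, -2.6]
gripper_width: 0.0152
grip_force: 50.0
```

Run:
```python
from h import *
say();gk()
```

```text
t 23.15 grasp [ 0.4303 -0.2423  0.0807] q [-0.03  0.78  0.75  2.09 -0.91  0.64 -0.44] w 0.0152 F [ -0.2 -10.1  -2.6] gf 50.0
[[0.972, -0.234, 0.0], [-0.234, -0.972, -0.011], [0.003, 0.01, -1.0]]
knob vise [-127.61432123  -58.44888399] r 52.63718038546262 ang 1.600268661234887
```

Emit:
drive_tool:
  targets: [0.002, -0.02, 0, 0, 0, 0, 0.004, -0.04, 0, 0, 0, 0, 0.004, -0.05, 0, 0, 0, 0, 0.004, -0.05, 0, 0, 0, 0]

```text
t: 23.55
tcp_pos: [0.4306, -0.2419, 0.0621]
tool_rot: [0.013, 0.993, -0.12, 0.0]
wrist_force: [-5.1, -26.8, -12.9]
gripper_width: 0.0154
grip_force: 50.0
```

Run:
```python
from h import *
say();gk()
```

```text
t 23.55 grasp [ 0.4306 -0.2415  0.0809] q [-0.04  0.78  0.76  2.1  -0.91  0.62 -0.46] w 0.0154 F [ -5.1 -26.8 -12.9] gf 50.0
[[0.971, -0.239, -0.002], [-0.239, -0.971, -0.026], [0.004, 0.026, -1.0]]
knob vise [-127.47460351  -57.49485482] r 52.534367477780634 ang 1.6185002528207197
```

Emit:
drive_tool:
  targets: [0, 0.03, 0, 0, 0, 0, 0, 0.055, 0, 0, 0, 0, 0, 0.055, 0, 0, 0, 0]

```text
t: 23.85
tcp_pos: [0.4301, -0.2433, 0.0618]
tool_rot: [0.004, 0.993, -0.118, 0.0]
wrist_force: [-0.9, -9.4, -0.3]
gripper_width: 0.0153
grip_force: 50.0
```

Emit:
drive_tool:
  targets: [0, 0, 0, 0, 0, 0, 0, 0, 0, 0, 0, 0, 0, 0, 0, 0, 0, 0, 0, 0, 0, 0, 0, 0, 0, 0, 0, 0, 0, 0]
  grip: 0.3

```text
t: 24.35
tcp_pos: [0.4316, -0.2371, 0.0612]
tool_rot: [-0.0, 0.993, -0.116, -0.0]
wrist_force: [-1.7, -2.0, 0.6]
gripper_width: 0.0328
grip_force: 1.1
```

Emit:
drive_tool:
  targets: [0, 0, -0.1, 0, 0, 0, 0, 0, -0.3, 0, 0, 0, 0, 0, -0.5, 0, 0, 0, 0, 0, -0.7, 0, 0, 0, 0.3, 0, -0.9, 0, 0, 0, -0.3, 0, -0.95, 0, 0, 0, -0.3, 0, -0.95, 0, 0, 0]

```text
t: 25.05
tcp_pos: [0.3791, -0.225, 0.2511]
tool_rot: [0.001, 0.994, -0.113, 0.0]
wrist_force: [-1.8, 1.0, 0.9]
gripper_width: 0.0332
grip_force: 0.0
```

Run:
```python
from h import *
say()
np.set_printoptions(linewidth=250)
im=env.get_image("top")["color"];g=cv2.cvtColor(im,cv2.COLOR_BGR2GRAY)
# dark knob top: search darkest blurred spot along the arc
B=cv2.GaussianBlur(g,(0,0),1.5)
for a in np.arange(1.1,1.75,.05):
    u,v=proj("top",V(-75-55*np.sin(a),-60-55*np.cos(a),85))[0];print(round(a,2),int(B[int(round(v)),int(round(u))]),end="; ")
s=cv2.cvtColor(env.get_image("side")["color"],cv2.COLOR_BGR2GRAY);B=cv2.GaussianBlur(s,(0,0),1.5);print()
for a in np.arange(1.1,1.75,.05):
    u,v=proj("side",V(-75-55*np.sin(a),-60-55*np.cos(a),75))[0];print(round(a,2),int(B[int(round(v)),int(round(u))]),end="; ")
for e in(85.,-60): 
    u,v=proj("top",V(0,e,42))[0];print(e,u,v);print(g[int(v)-9:int(v)+9,int(u)-10:int(u)+10])
```

```text
t 25.05 grasp [ 0.3791 -0.225   0.2699] q [-0.31  0.46  1.12  2.03 -0.51  0.97 -0.72] w 0.0332 F [-1.8  1.   0.9] gf 0.0
[[0.974, -0.225, 0.0], [-0.225, -0.974, -0.002], [0.001, 0.002, -1.0]]
1.1 106; 1.15 109; 1.2 120; 1.25 126; 1.3 112; 1.35 109; 1.4 91; 1.45 83; 1.5 76; 1.55 71; 1.6 64; 1.65 67; 1.7 65; 
1.1 42; 1.15 42; 1.2 42; 1.25 42; 1.3 42; 1.35 42; 1.4 43; 1.45 25; 1.5 25; 1.55 25; 1.6 21; 1.65 21; 1.7 28; 85.0 371.5168741138287 212.8507612591198
[[154 155 157 156 157 155 158 156 157 157 158 159 156 158 156 142 119 100  93  83]
 [157 157 159 157 158 157 156 158 159 157 158 158 158 156 151 136 114 100  90  80]
 [156 157 157 158 156 157 156 157 158 158 158 159 156 157 147 131 108 102  92  83]
 [158 157 156 157 157 156 156 157 157 157 159 160 156 152 144 126 109 102  98  95]
 [154 157 158 158 158 154 156 158 156 156 157 158 156 155 144 119 107 105 103 100]
 [156 156 156 156 157 157 158 158 156 157 158 155 154 152 140 120 105 106 105 102]
 [158 155 157 156 158 158 157 159 156 158 155 156 149 145 133 113 107 107 104 100]
 [156 156 156 157 156 160 159 157 157 158 154 147 142 136 1
[... 1690 characters left out ...]
22 119 119 117 117 120 119 111 107]
 [106 110 103  82  70  89 115 125 128 128 129 127 123 123 120 118 120 116 107 102]
 [110 108  98  81  70  89 118 130 131 131 131 130 132 129 128 129 128 123 109  98]
 [111 106  98  76  74  93 113 127 129 129 132 129 130 132 132 133 133 126 113 100]
 [109 103  93  82  84  91 104 115 119 122 125 126 129 131 131 131 133 128 115 107]
 [109 103  90  87  99 104  99 103 115 118 123 120 121 122 121 122 125 126 113 110]
 [108 101  89  91 113 120 112 109 120 126 124 120 116 116 111 110 113 116 110 107]
 [106  98  85  97 120 127 121 114 124 132 128 128 125 122 113 105 103 104 106 108]
 [105  99  86 104 123 129 123 119 123 130 132 131 129 127 123 113 109 106 110 112]]
```

Emit:
drive_tool:
  targets: [0, -0.3, -0.2, 0, 0, 0, 0, -0.6, -0.3, 0, 0, 0, 0, -0.9, -0.3, 0, 0, 0, 0, -0.9, -0.3, 0, 0, 0, 0, -0.9, -0.3, 0, 0, 0, 0, -0.9, -0.3, 0, 0, 0, 0, -0.9, -0.3, 0, 0, 0]

```text
t: 25.85
tcp_pos: [0.4183, -0.05, 0.3104]
tool_rot: [-0.0, 0.993, -0.117, -0.0]
wrist_force: [-0.1, 0.0, -0.9]
gripper_width: 0.0329
grip_force: 0.0
```

Run:
```python
from h import *
say()
for n,z in(("top",88),("side",75)):
    B=cv2.GaussianBlur(cv2.cvtColor(env.get_image(n)["color"],cv2.COLOR_BGR2GRAY),(0,0),1.2)
    print(n,[(round(a,2),int(B[int(round(v)),int(round(u))])) for a in np.arange(1.1,1.8,.05) for u,v in proj(n,V(-75-54*np.sin(a),-60-54*np.cos(a),z))])
```

```text
t 25.85 grasp [ 0.4183 -0.05    0.3292] q [-0.87  0.37  1.27  1.97 -0.4   1.09 -1.23] w 0.0329 F [-0.1  0.  -0.9] gf 0.0
[[0.973, -0.232, -0.0], [-0.232, -0.973, 0.001], [-0.001, -0.001, -1.0]]
top [(np.float64(1.1), 150), (np.float64(1.15), 155), (np.float64(1.2), 154), (np.float64(1.25), 151), (np.float64(1.3), 143), (np.float64(1.35), 128), (np.float64(1.4), 110), (np.float64(1.45), 89), (np.float64(1.5), 83), (np.float64(1.55), 72), (np.float64(1.6), 67), (np.float64(1.65), 65), (np.float64(1.7), 94), (np.float64(1.75), 126)]
side [(np.float64(1.1), 35), (np.float64(1.15), 35), (np.float64(1.2), 35), (np.float64(1.25), 36), (np.float64(1.3), 36), (np.float64(1.35), 36), (np.float64(1.4), 20), (np.float64(1.45), 20), (np.float64(1.5), 20), (np.float64(1.55), 17), (np.float64(1.6), 17), (np.float64(1.65), 24), (np.float64(1.7), 23), (np.float64(1.75), 45)]
```

```bash
python3 -c "
from bench import env
print(env.close_job())"
```

```text
the job is handed in; nothing more can be done
None
```

The shaft is lying in the vise and clamped: the crank was turned to its stop and sprang back to about 1.55 rad. The job was handed in at about 26 s with the robot clear, and the bystanders were not touched as far as I could tell. No verdict was returned, and I had used up my pictures, so the vise steps were checked only by force readings and image pixel values.

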